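# Clear the peg rack into the stock drawer and zero the tally counter

### The job

Put every hang pack - those hanging on the small peg rack (lift each up over the peg's turned-up tip and off) and the one standing loose on the table, if there is one - into the open drawer of the stock cabinet, then push the drawer fully home. After that take the stylus from its wooden stand, press the recessed zero button of the tally counter fully down with the stylus for half a second or so, and put the stylus back upright in its stand; leave the other things on and around the table where they are.

Things in the scene. Friction and masses are not known exactly. Their poses are not given: they have to be found in the camera images.
- pack1: Hang pack, 60 g, may be absent: white and brown case 26 (x) x 36 (y) x 32 mm (z) under a brown header 36 mm wide, 10 mm thick: two 6 mm side posts and an 8 mm top bar round a window 24 mm wide, 22 mm high (z = 32 to 54 mm). 62 mm tall. Origin: centre of the underside. Can be gripped across y at any height, fingers straddling the peg. Hangs by its top bar on a peg, halfway along.
- pack2: A pack exactly like pack1; may be absent. Hangs by its top bar on a peg, halfway along.
- pack3: A pack exactly like pack1; may be absent. Hangs by its top bar on a peg, halfway along.
- pack4: A pack exactly like pack1, but it starts standing loose on the table; may be absent.
- rack: Fixed steel rack. Origin on the table below its bar (along y, 12 mm thick, axis 170 mm up, on posts at y = +-125 mm; base plate 8 mm thick, x = -40 to 90 mm, 290 mm long). Three 6 mm pegs point from the bar along -x, level for 60 mm, then a tip turned up to 10 mm above the peg axis, at x = -66 mm. Raise a pack 11 mm (10 to 15), then draw it 60 mm or more along -x.
- peg1 (a point): Point on the axis of the peg at the rack's y = -85 mm, 30 mm from the bar, 170 mm above the table; axes as the rack's.
- peg2 (a point): The same for the middle peg, y = 0.
- peg3 (a point): The same for the peg at y = +85 mm.
- drawer_floor (a point): Centre of the drawer's inner floor, 22 mm above the table, moving with it; x points into the cabinet, z up. Inside 175 (x) x 258 mm (y); walls 66 mm high, front panel 77 mm. Open from above only from x = -87 mm to x = -94 mm + the joint value; the rest is under the fixed pale wood cabinet (220 x 300 mm, top 88 mm above this floor).
- cab_drawer0_handle (a point): Middle of the drawer's handle bar, a 120 mm steel bar along y standing 35 mm off the grey front, 72 mm above the table; axes as drawer_floor. Pushing along +x shuts the drawer.
- cab_drawer0 (a joint): How far the drawer is open (m): 0 = fully home against its stop, starts at 0.125 to 0.145. Slides with about 1 N of friction and stays where it is left.
- counter: Tally counter, loose: grey block 90 (x) x 64 (y) x 36 mm tall, 0.5 kg, with a dark display on its +x half. Origin: centre of the underside.
- zero_top (a point): Centre of the top of the counter's black zero button, 11 mm wide, at the bottom of a round hole 16 mm wide, 22 mm from the counter's centre towards its -x; the button's top lies 5 mm below the counter's top face (31 mm above the table) when not pressed. Too narrow for fingers.
- zero_button (a joint): How far the zero button is pressed (m): 0 up, 0.004 fully down; spring, fully down at 5 N, comes up when let go.
- stylus: Stylus, 110 mm long, 60 g. Origin: its point; z runs from the point to the handle's end. Steel point 6 mm thick for 14 mm, widening to a 12 mm shank at 24 mm, a 30 mm collar from 45 to 51 mm, then a round dark wooden handle 20 mm thick from 51 to 110 mm. Starts upright in the stand, point down, its collar resting on the stand's top.
- stand: Wooden block 56 x 56 x 52 mm, fixed, with an upright hole 18 mm wide and 48 mm deep in its top. Origin: centre of the underside.
- stand_mouth (a point): Centre of the stand's hole at its top face, 52 mm above the table. With the stylus seated its point is 45 mm below this.
- cone1: Bystander, not to be disturbed: thread cone 36 mm wide, 58 mm tall on the rack's base plate behind the bar.
- cone2: Bystander, not to be disturbed: thread cone like cone1, beside it.
- spool: Bystander, not to be disturbed: thread spool 40 mm wide, 42 mm tall on the cabinet's top.
- tin: Bystander, not to be disturbed: round tin 70 mm wide, 30 mm tall on the back half of the cabinet's top.
- jar: Bystander, not to be disturbed: glass jar 60 mm wide, 80 mm tall behind the rack and cabinet.
- weight: Bystander, not to be disturbed: iron pattern weight 60 mm wide, 40 mm tall, left of and before the drawer.
- tape: Bystander, not to be disturbed: flat ring of clear tape 90 mm wide, 20 mm tall, right of the rack.

How it is judged:
By the outcome, as a careful person would: the job done as asked, in the order asked, and still so for the second after the job is handed in, with the robot touching nothing.
Of pack1, pack2, pack3, pack4 only 3 to 4 are there at a start; the rules pass over those that are not, and their reading is None.
At some moment in a run one of counter, pack4 may be knocked a few centimetres aside while the robot is not near it.
It also fails if it takes over 208 s, if anything falls off the work surface, if the arm or the gripper's body presses on something with over 40 N, if the wrist force passes 120 N, or if a joint passes its speed limit or range.

### The arm

A 6-joint arm with a two-finger parallel gripper is mounted at the origin on the work surface. World frame = base frame: x ahead of the robot, y to its left, z up, the work surface at z = 0. Lengths are in m, angles in rad, forces in N, time in s.
With the tool pointing down it reaches from about 0.35 to 0.775 m from the base axis. Payload 5.5 kg.
Tool frame: the origin (TCP) lies at the very end of the fingers, on their centre line; the grasp point (between the pads) lies 19 mm behind it (grip_point_offset is the distance from the TCP to the grasp point, in m); z points along the fingers, y is the direction in which the jaws open and shut (so a half turn about z gives the same grasp; the last joint's range is limited). The gripper opens to 85 mm and grips with 20 to 120 N. Pads are 22 mm wide; open, the fingers measure 114 mm over their backs; the gripper's body (76 mm by 85 mm) begins 54 mm behind the grasp point. The pads swing forward as they close: fully open they stand 13 mm farther back than shut.
Start: joints at [1.201, 0.313, 0.046, 1.304, 0, 1.431], TCP at [0.131, 0.56, 0.231] pointing down, gripper open.
Joint ranges: [-2.76, 2.76], [-0.86, 1.69], [-1.03, 1.26], [-2.2, 2.34], [-1.47, 1.5], [-3.14, 3.14]. Speed limits (rad/s): [2.57, 2.57, 3.14, 3.14, 3.14, 3.14].

### API

Orientations are given as a unit quaternion [w, x, y, z].
In Python, from workcell import * gives the robot as it stands.
- The arm moves only by the shell command python3 -m crank 'ROWS' [OPENING] [FORCE]. ROWS is a JSON object of lists of equal length, an entry for each row: "travel": the shift along the tool's x, y, z in units of 40 mm (1.0 is 40 mm), a list of three; "turn": the turn about the tool's z in rad. In form: {"travel": [[x, y, z], ...], "turn": [turn, ...]}. A call has 1 to 5 rows; each row is the pose to reach, as a shift and turn from the pose commanded when the call began, along the tool's axes at that moment; what a row does not reach only later rows make up. A row lasts 1/12 s, in which the tool goes at most 41.7 mm and 7.16 degrees, less where a joint would pass 70% of its speed; a pose out of reach is approached as far as the arm can. A call with a gripper value outside its range is refused whole. OPENING is the finger opening in mm, from 0 to 85.4, set as the call begins (- or left out, the last holds). The fingers move at their own pace and stop on an object; FORCE is the grip in N (left out, the last holds). Time passes only in rows, so rows that repeat a pose let the fingers close. It gives the time, the measured TCP pose, the force and the opening at its end, in the units of the state.
- get_state(): the state, without advancing time (a new reading comes with each control period).
- read_camera(name): name is "scene" or "top" or "wrist"; returns a dict with "image" (420x560x3 uint8, red, green, blue), "K" (3x3 intrinsics, pixels), "R" (3x3) and "t" (3): a world point X has camera coordinates R X + t. Camera axes: x right, y down, z forward; pixel columns grow to the right and rows downward; lengths in m; the calibration is good to about 2 mm. A picture is of the moment at which its call begins. There is no depth.
- hand_in(): hands the job in, once; it reports no verdict.
The state is a dict: "clock": time; "joint_pos": joint angles; "qvel": joint speeds; "tau": joint torques, N m; "tcp_pos": TCP position; "orientation": TCP orientation; "wrist_force": force on the tool from outside, world axes, zero at the start; "ft_torque": the same for the moment, N m; "finger_gap": finger opening in m.
Only numpy, scipy, OpenCV 4.12 (cv2) and the standard library are available. Lean on these libraries where they do the work, as an engineer would, in place of code of your own. Each camera call takes 0.05 s, during which the arm holds its last target. There are 200 camera calls.

## Working session

There is one attempt and no reset: what is moved stays moved. The work goes in short steps, Python scripts to look and compute and a shell command to move; the robot and the scene stay as the last step left them, time stands still between calls to the robot, and variables do not carry over. Pictures are saved under pics/ and viewed, about 12 in all and at most 16, crops included, and the job is handed in when it is done.

```bash
mkdir -p pics; ls; python3 - <<'E'
from workcell import *
import cv2,json
print(get_state())
for n in ["scene","top"]:
    r=read_camera(n); cv2.imwrite(f"pics/{n}0.png",r["image"][:,:,::-1]); print(n,r["K"].tolist(),r["R"].tolist(),r["t"].tolist())
E
```

```text
pics
{'clock': 0.0, 'joint_pos': array([1.20138904e+00, 3.13959778e-01, 4.49281853e-02, 1.30359866e+00,
       3.28516401e-05, 1.43116339e+00]), 'qvel': array([-0.00028107, -0.00055569,  0.00069374,  0.00065482,  0.00048917,
       -0.00045655]), 'tau': array([-4.98604113e-04, -4.80626392e+01,  2.98534083e+01,  1.93573436e-02,
       -1.61963853e-04,  5.07568046e-06]), 'tcp_pos': array([0.13078419, 0.55938072, 0.23041122]), 'orientation': array([-2.46770588e-04,  1.14634573e-01,  9.93407305e-01, -8.83286913e-04]), 'wrist_force': array([-0.43909217,  1.37664703,  0.04889688]), 'ft_torque': array([ 0.09835876, -0.00245924, -0.00798532]), 'finger_gap': 0.08547164260193053}
scene [[463.39167796553585, 0.0, 283.1518537439785], [0.0, 463.39167796553585, 212.63291955036303], [0.0, 0.0, 1.0]] [[0.5444689100103492, 0.8387794479667244, 0.0016259461181612176], [0.5688693804900468, -0.3678388569488883, -0.735582900331027], [-0.6163937329118561, 0.40142697092643453, -0.6774327664350281]] [-0.2711157841244395, -0.2424177045358355, 1.6123370354044648]
top [[527.6580260112332, 0.0, 282.28485216276596], [0.0, 527.6580260112332, 210.3663969235784], [0.0, 0.0, 1.0]] [[-0.0018969908873208415, -0.9996951854686934, -0.024615799322546865], [-0.9858002008693164, 0.006002788225449754, -0.16781516766828772], [0.16791177859694228, 0.023947916072904495, -0.9855111018776888]] [0.0007275976682664407, 0.5674393720274161, 1.5797744850776334]
```

View pics/scene0.png

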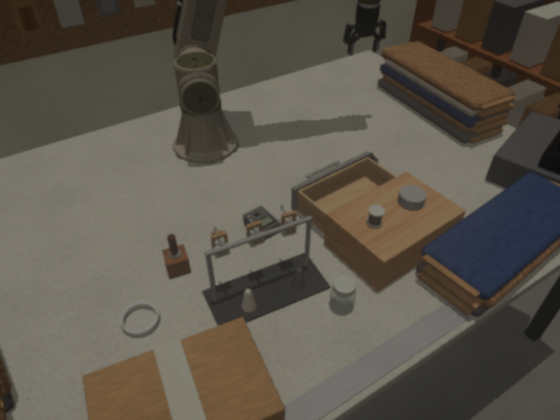

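View pics/top0.png

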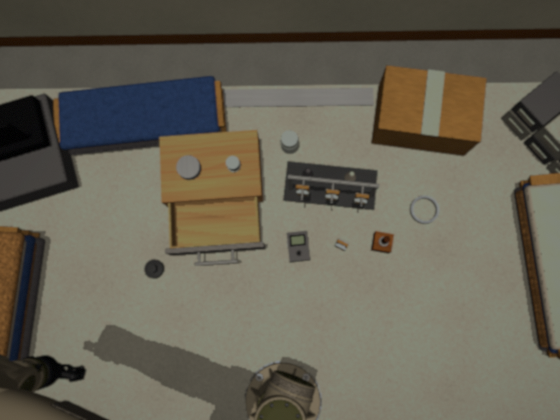

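The pictures show three packs hanging (top ~(303,188), (333,193), (362,198)), a loose pack at (341,244), the counter at (298,247), the stand at (383,242) and the drawer front at row ~247. Next I'll enlarge the top view and compute positions.

```bash
cat > h.py <<'E'
from workcell import *
import numpy as np, cv2
from scipy.spatial.transform import Rotation as Rn
def px(cam,u,v,z):
    d=cam["R"].T@np.linalg.inv(cam["K"])@np.array([u,v,1.]); o=-cam["R"].T@cam["t"]
    return o+d*(z-o[2])/d[2]
def proj(cam,X):
    p=cam["K"]@(cam["R"]@np.array(X)+cam["t"]); return p[:2]/p[2]
def rot():
    q=get_state()["orientation"]; return Rn.from_quat([q[1],q[2],q[3],q[0]]).as_matrix()
def go(target,yaw=None,pos=None):
    """print shift in tool units, and turn so tool-y axis is at angle yaw (mod pi)"""
    s=get_state(); M=rot(); d=np.array(target)-s["tcp_pos"]
    print("tcp",s["tcp_pos"].round(4),"yaw_y",round(np.degrees(np.arctan2(M[1,1],M[0,1])),2),"travel",(M.T@d/0.04).round(3))
    if yaw is not None:
        a=np.arctan2(M[1,1],M[0,1]); t=-(yaw-a); t=(t+np.pi/2)%np.pi-np.pi/2
        print("turn",round(t,4),"j6",s["joint_pos"][5].round(3))
E
python3 - <<'E'
from h import *
r=read_camera("top"); im=r["image"][:,:,::-1]
c=cv2.resize(im[150:275,150:410],None,fx=3,fy=3,interpolation=cv2.INTER_CUBIC)
c=cv2.convertScaleAbs(c,alpha=1.6); cv2.imwrite("pics/topc.png",c)
r=read_camera("scene"); im=r["image"][:,:,::-1]
c=cv2.resize(im[150:330,140:400],None,fx=3,fy=3,interpolation=cv2.INTER_CUBIC)
cv2.imwrite("pics/scc.png",cv2.convertScaleAbs(c,alpha=1.8))
E
```

```text
(no output)
```

View pics/topc.png

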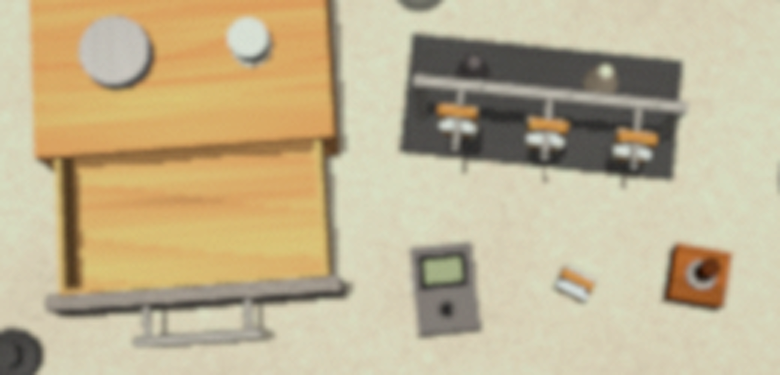

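View pics/scc.png

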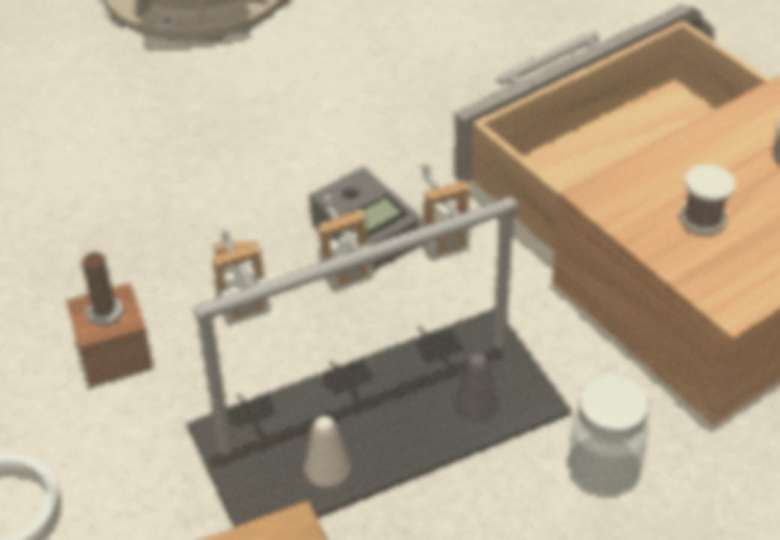

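Top crop: handle bar runs (135,343)–(272,335), rack bar (413,80)–(685,107), counter button at (447,309), loose pack at (575,283), stylus stand around (698,276). Scene crop confirms three packs on the rack; the loose one is hidden behind it. Converting to world.

```bash
cat >> h.py <<'E'
E
python3 - <<'E'
from h import *
r=read_camera("top")
print("cam",-r["R"].T@r["t"])
def c(n,x,y,z):
    p=px(r,150+(x+.5)/3-.5,150+(y+.5)/3-.5,z); print(n,p[:2].round(4)); return p
def ang(a,b): print("  ang",np.degrees(np.arctan2(*(b-a)[[1,0]])).round(2), "len",np.linalg.norm(b-a).round(4),"mid",((a+b)/2)[:2].round(4))
P=[c("base",x,y,.008) for x,y in [(413,35),(683,62),(673,180),(400,152)]]
ang(P[1],P[0]);ang(P[2],P[3]);ang(P[3],P[0]);ang(P[2],P[1])
a=c("barL",413,80,.172);b=c("barR",685,107,.172);ang(b,a)
for i,(x,y) in enumerate([(458,108),(548,123),(638,136)]): c("header%d"%i,x,y,.181)
for i,(x,y) in enumerate([(456,143),(544,155),(633,168)]): c("tip%d"%i,x,y,.18)
a=c("hL",135,343,.077);b=c("hR",272,335,.077);ang(b,a)
a=c("fL",48,300,.099);b=c("fR",346,283,.099);ang(b,a)
a=c("cL",37,158,.11);b=c("cR",337,137,.11);ang(b,a)
P=[c("ctr",x,y,.036) for x,y in [(412,248),(470,244),(480,330),(420,336)]]
print("cen",sum(P)/4);ang(P[3],P[0]);ang(P[2],P[1])
c("btn",447,309,.033)
c("collar",700,274,.058); c("styltop",710,267,.117)
P=[c("stand",x,y,.052) for x,y in [(677,245),(730,252),(721,306),(668,300)]];print("cen",sum(P)/4);ang(P[1],P[0])
c("pack4 hdr",578,272,.062); c("pack4",573,284,.032)
w=read_camera("wrist"); s=get_state(); M=rot()
print("wristcam in tool", M.T@(-w["R"].T@w["t"]-s["tcp_pos"]), (w["R"]@M).round(3).tolist(), w["K"].tolist())
E
```

```text
cam [ 0.29412048 -0.04051115  1.65212814]
base [ 0.7339 -0.0171]
base [ 0.7019 -0.304 ]
base [ 0.5747 -0.2894]
base [ 0.6065 -0.0029]
  ang 83.63 len 0.2887 mid [ 0.7179 -0.1605]
  ang 83.67 len 0.2883 mid [ 0.5906 -0.1462]
  ang -6.36 len 0.1282 mid [ 0.6702 -0.01  ]
  ang -6.52 len 0.128 mid [ 0.6383 -0.2967]
barL [ 0.6455 -0.0193]
barR [ 0.6172 -0.2782]
  ang 83.75 len 0.2605 mid [ 0.6314 -0.1487]
header0 [ 0.6158 -0.062 ]
header1 [ 0.6007 -0.1471]
header2 [ 0.5875 -0.2316]
tip0 [ 0.5822 -0.0599]
tip1 [ 0.5701 -0.1428]
tip2 [ 0.5571 -0.2262]
hL [0.4014 0.2601]
hR [0.4089 0.1234]
  ang 93.12 len 0.1369 mid [0.4052 0.1917]
fL [0.4426 0.3434]
fR [0.4582 0.0485]
  ang 93.02 len 0.2952 mid [0.4504 0.196 ]
cL [0.5834 0.3567]
cR [0.6027 0.0574]
  ang 93.69 len 0.2999 mid [0.5931 0.2071]
ctr [ 0.5006 -0.0157]
ctr [ 0.5045 -0.0753]
ctr [ 0.4162 -0.0846]
ctr [ 0.4103 -0.0235]
cen [ 0.45789744 -0.0497745   0.036     ]
  ang 4.96 len 0.0907 mid [ 0.4555 -0.0196]
  ang 6.03 len 0.0888 mid [ 0.4603 -0.08  ]
btn [ 0.438  -0.0512]
collar [ 0.47  -0.306]
styltop [ 0.4703 -0.306 ]
stand [ 0.5003 -0.2847]
stand [ 0.4929 -0.338 ]
stand [ 0.4382 -0.3269]
stand [ 0.4445 -0.2739]
cen [ 0.46896109 -0.30590207  0.052     ]
  ang 82.07 len 0.0537 mid [ 0.4966 -0.3114]
pack4 hdr [ 0.4721 -0.1831]
pack4 [ 0.4632 -0.1804]
wristcam in tool [ 0.07000994 -0.00137454 -0.14262029] [[-0.001, 1.0, -0.0], [-0.963, -0.001, -0.269], [-0.269, -0.0, 0.963]] [[360.6350806666312, 0.0, 281.5901095449694], [0.0, 360.6350806666312, 205.8564158175401], [0.0, 0.0, 1.0]]
```

```bash
python3 -m crank '{"travel":[[-0.8,-0.5,-0.3],[-1.6,-1,-0.6],[-2.4,-1.5,-0.9],[-3.2,-2,-1.2],[-4,-2.5,-1.5]],"turn":[-0.03,-0.06,-0.09,-0.12,-0.12]}'
python3 -m crank '{"travel":[[-0.8,-0.5,-0.3],[-1.6,-1,-0.6],[-2.4,-1.5,-0.9],[-3.2,-2,-1.2],[-4,-2.5,-1.5]],"turn":[0,0,0,0,0]}'
python3 -c "
from h import *
go([.48,-.13,.36],np.radians(83.6))"
```

```text
clock: 0.72
tcp_pos: [0.2647, 0.4248, 0.2919]
orientation: [0.0, 0.054, 0.999, 0.0]
wrist_force: [0.9, 0.5, 0.4]
finger_gap: 0.0855
clock: 1.13
tcp_pos: [0.4132, 0.3077, 0.3521]
orientation: [0.0, 0.055, 0.998, 0.0]
wrist_force: [0.2, 0.9, -0.4]
finger_gap: 0.0854
tcp [0.4132 0.3077 0.3521] yaw_y 83.71 travel [ -2.86  -10.693  -0.2  ]
turn 0.0019 j6 0.594
```

```bash
python3 -m crank '{"travel":[[-0.2,-1,0],[-0.4,-2,0],[-0.6,-3,0],[-0.8,-4,0],[-1,-5,0]],"turn":[0,0,0,0,0]}'
python3 -m crank '{"travel":[[-0.2,-1,0],[-0.4,-2,0],[-0.6,-3,0],[-0.8,-4,0],[-1,-5,0]],"turn":[0,0,0,0,0]}'
python3 -m crank '{"travel":[[0,0,0],[0,0,0],[0,0,0]],"turn":[0,0,0]}'
python3 -c "
from h import *
go([.5,-.13,.36],np.radians(83.6))
r=read_camera('wrist'); cv2.imwrite('pics/w1.png',cv2.convertScaleAbs(r['image'][:,:,::-1],alpha=1.5)); np.savez('w1.npz',**r)"
```

```text
clock: 1.55
tcp_pos: [0.4297, 0.1042, 0.3514]
orientation: [0.0, 0.055, 0.999, 0.0]
wrist_force: [1.6, 0.3, 0.9]
finger_gap: 0.086
clock: 1.97
tcp_pos: [0.4474, -0.0992, 0.3515]
orientation: [0.0, 0.055, 0.998, -0.0]
wrist_force: [1.5, -0.6, -0.6]
finger_gap: 0.085
clock: 2.22
tcp_pos: [0.4475, -0.0971, 0.3512]
orientation: [-0.0, 0.055, 0.998, 0.0]
wrist_force: [-0.4, 0.8, 0.9]
finger_gap: 0.0852
tcp [ 0.4475 -0.0971  0.3512] yaw_y 83.65 travel [-1.395 -0.672 -0.222]
turn 0.0008 j6 -0.279
```

View pics/w1.png

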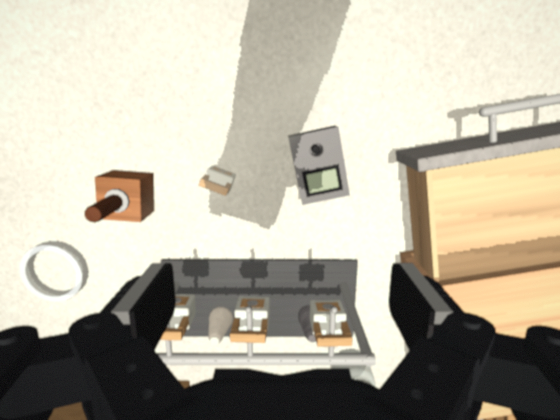

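Wrist view: hanging packs at columns ~173, 250, 333 with header bars near row 337; loose pack at (217,180); counter button at (317,150); stylus (105,207). Measuring at a larger scale.

```bash
python3 - <<'E'
from h import *
r=dict(np.load('w1.npz'))
im=r["image"][:,:,::-1]
a=cv2.resize(im[240:370,150:380],None,fx=3.4,fy=3.4,interpolation=cv2.INTER_CUBIC)
b=cv2.resize(im[120:235,80:350],(782,333),interpolation=cv2.INTER_CUBIC)[:150+0]
cv2.imwrite('pics/w1c.png',cv2.convertScaleAbs(a,alpha=1.5))
o=np.array([.630,-.1498]);th=np.radians(-6.4);X=np.array([np.cos(th),np.sin(th)]);Y=np.array([-X[1],X[0]])
for n,y in (("peg1",-.085),("peg2",0),("peg3",.085)):
    p=o+X*-.03+Y*y; print(n,p.round(4),"hdr exp px",proj(r,[*p,.181]).round(1),"tip",proj(r,[*(o-X*.066+Y*y),.18]).round(1))
print("bar ends",proj(r,[*(o-Y*.131),.176]).round(1),proj(r,[*(o+Y*.131),.176]).round(1))
for u,v in [(251,337),(333,339)]: print("hdr",px(r,u,v,.181).round(4))
print("base", [px(r,u,v,.008).round(4) for u,v in [(163,260),(357,260)]], [(o-.04*X+Y*s).round(4) for s in(-.145,.145)])
print("btn",px(r,317,150,.031).round(4)); print("collar",px(r,119,201,.058).round(4),"top",px(r,94,213,.117).round(4))
print("p4",px(r,217,180,.045).round(4))
E
```

```text
peg1 [ 0.5907 -0.2309] hdr exp px [166.1 340. ] tip [163.2 307.7]
peg2 [ 0.6002 -0.1465] hdr exp px [250.7 340. ] tip [249.9 307.7]
peg3 [ 0.6097 -0.062 ] hdr exp px [335.2 339.9] tip [336.5 307.6]
bar ends [125.8 361.9] [377.5 361.8]
hdr [ 0.5968 -0.1457  0.181 ]
hdr [ 0.6083 -0.0641  0.181 ]
base [array([ 0.5748, -0.2863,  0.008 ]), array([ 0.6064, -0.0049,  0.008 ])] [array([ 0.5741, -0.2894]), array([ 0.6064, -0.0012])]
btn [ 0.4376 -0.0513  0.031 ]
collar [ 0.4697 -0.3049  0.058 ] top [ 0.4675 -0.3061  0.117 ]
p4 [ 0.4593 -0.1816  0.045 ]
```

View pics/w1c.png

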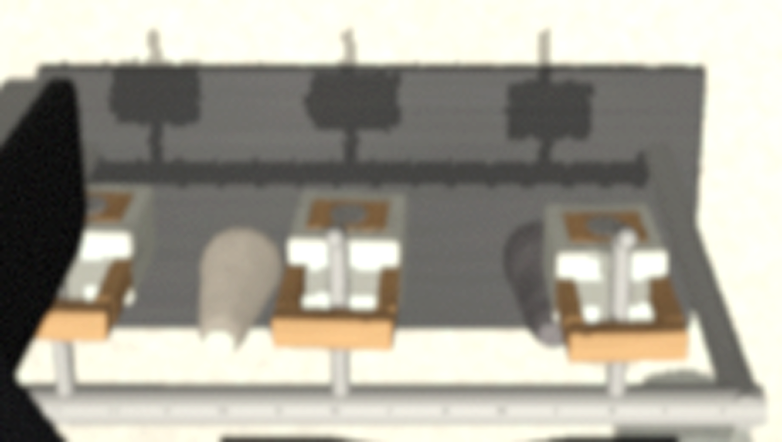

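```bash
python3 - <<'E'
from h import *
r=dict(np.load('w1.npz'))
for n,u,v in (("pack1",164.5,334.7),("pack2",248.5,338),("pack3",334.7,341.5)): print(n,px(r,u,v,.181).round(4))
p=px(r,334.7,341.5,.181); go([p[0],p[1],.23],np.radians(83.6))
# drawer front top inner edge / cabinet edge seen here
for u,v,z in [(420,172,.099),(559,151,.099),(440,283,.11),(555,268,.11)]: print(px(r,u,v,z).round(4))
E
```

```text
pack1 [ 0.5844 -0.2313  0.181 ]
pack2 [ 0.5976 -0.1483  0.181 ]
pack3 [ 0.6114 -0.0626  0.181 ]
tcp [ 0.4476 -0.0964  0.3513] yaw_y 83.74 travel [-3.981  1.284  3.033]
turn 0.0025 j6 -0.279
[0.4657 0.0544 0.099 ]
[0.4593 0.2054 0.099 ]
[0.5987 0.0725 0.11  ]
[0.5942 0.2053 0.11  ]
```

```bash
python3 -m crank '{"travel":[[-0.8,0.3,0.3],[-1.6,0.6,0.6],[-2.4,0.9,0.9],[-3.2,1.1,1.2],[-4,1.3,1.5]],"turn":[0,0,0,0,0]}' 60 30 >/dev/null
python3 -m crank '{"travel":[[0,0,0.7],[0,0,1.4],[0,0,1.5],[0,0,1.5]],"turn":[0,0,0,0]}'
python3 -c "
from h import *
go([.6114,-.0626,.133],np.radians(83.6))
r=read_camera('wrist'); cv2.imwrite('pics/w2.png',cv2.convertScaleAbs(r['image'][:,:,::-1],alpha=1.5)); np.savez('w2.npz',**r)"
```

```text
clock: 3.02
tcp_pos: [0.6109, -0.0606, 0.2293]
orientation: [-0.003, 0.053, 0.999, 0.001]
wrist_force: [-0.1, 0.9, 1.4]
finger_gap: 0.06
tcp [ 0.6109 -0.0606  0.2293] yaw_y 83.88 travel [-0.03  -0.051  2.408]
turn 0.0049 j6 -0.123
```

View pics/w2.png

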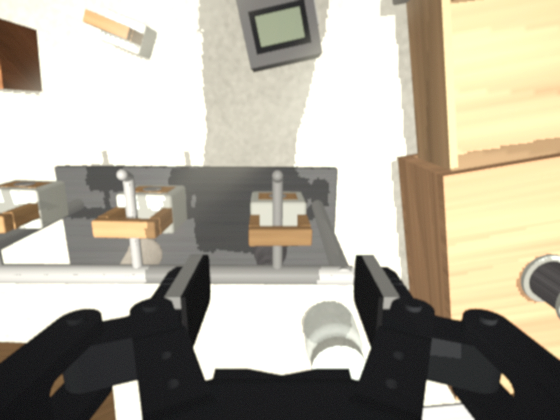

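Pack 3 is centred between the fingers (col 280; header row ~237). Checking its position from this close view before descending.

```bash
python3 - <<'E'
from h import *
r=dict(np.load('w2.npz'))
p=px(r,280.5,231,.181);print("hdr3 mid of top face?",p.round(4)); go([p[0],p[1],.133],np.radians(83.6))
print(proj(r,get_state()["tcp_pos"]))
print("hdr2",px(r,129,222,.181).round(4),"bar",px(r,160,273,.173).round(4), "tip2",px(r,123,174,.18).round(4))
E
```

```text
hdr3 mid of top face? [ 0.6084 -0.062   0.181 ]
tcp [ 0.6119 -0.0613  0.2317] yaw_y 83.84 travel [ 0.082 -0.028  2.466]
turn 0.0042 j6 -0.123
[282.81517904 277.78357733]
hdr2 [ 0.5941 -0.1453  0.181 ] bar [ 0.63   -0.1376  0.173 ] tip2 [ 0.5673 -0.143   0.18  ]
```

```bash
python3 -m crank '{"travel":[[0.1,0,0.8],[0.1,0,1.6],[0.1,0,2.2],[0.1,0,2.45],[0.1,0,2.45]],"turn":[0,0,0,0,0]}'
python3 -m crank '{"travel":[[0,0,0],[0,0,0],[0,0,0],[0,0,0],[0,0,0]],"turn":[0,0,0,0,0]}' 20 30
python3 -m crank '{"travel":[[0,0,0],[0,0,0],[0,0,0],[0,0,-0.14],[0,0,-0.28]],"turn":[0,0,0,0,0]}'
python3 -m crank '{"travel":[[0,0,0],[0,0,0]],"turn":[0,0]}'
```

```text
clock: 3.48
tcp_pos: [0.6078, -0.0621, 0.1331]
orientation: [-0.001, 0.055, 0.999, 0.0]
wrist_force: [-0.9, 0.7, -0.5]
finger_gap: 0.0602
clock: 3.9
tcp_pos: [0.6103, -0.0629, 0.1361]
orientation: [0.002, 0.055, 0.998, -0.0]
wrist_force: [-0.5, 1.3, 7.0]
finger_gap: 0.0355
clock: 4.32
tcp_pos: [0.6086, -0.0626, 0.1453]
orientation: [0.0, 0.055, 0.998, -0.0]
wrist_force: [-0.5, 0.8, -0.2]
finger_gap: 0.0358
clock: 4.48
tcp_pos: [0.6089, -0.0627, 0.1451]
orientation: [0.001, 0.055, 0.998, -0.0]
wrist_force: [0.3, -1.0, -0.2]
finger_gap: 0.0357
```

```bash
python3 -m crank '{"travel":[[0.4,0,0],[0.8,0,0],[1.2,0,0],[1.6,0,0],[1.9,0,0]],"turn":[0,0,0,0,0]}'
python3 -m crank '{"travel":[[0,0,-0.6],[0,0,-1.2],[0,0,-1.8],[0,0,-2.2],[0,0,-2.2]],"turn":[0,0,0,0,0]}'
python3 -c "
from h import *
r=read_camera('wrist'); cv2.imwrite('pics/w3.png',cv2.convertScaleAbs(r['image'][:,:,::-1],alpha=1.5)); np.savez('w3.npz',**r)
go([.529,.116,.232],np.radians(93.3))"
```

```text
clock: 4.9
tcp_pos: [0.5313, -0.054, 0.144]
orientation: [-0.001, 0.055, 0.998, 0.0]
wrist_force: [-0.0, 0.1, -1.0]
finger_gap: 0.0355
clock: 5.32
tcp_pos: [0.5347, -0.0547, 0.2361]
orientation: [0.003, 0.055, 0.998, -0.001]
wrist_force: [0.7, 0.3, 0.1]
finger_gap: 0.0352
tcp [ 0.5341 -0.0546  0.2341] yaw_y 83.71 travel [0.593 4.225 0.047]
turn -0.1674 j6 -0.142
```

View pics/w3.png

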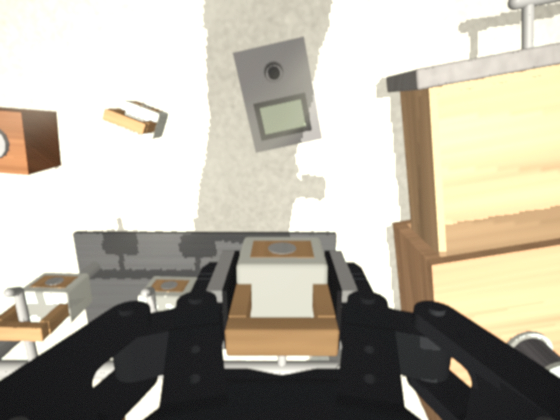

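Pack 3 is held and off the peg. Moving over the drawer's right end.

```bash
python3 -m crank '{"travel":[[0.1,0.9,0],[0.2,1.8,0],[0.3,2.7,0],[0.35,3.6,0],[0.4,4.15,0]],"turn":[-0.04,-0.08,-0.12,-0.16,-0.167]}' >/dev/null
python3 -m crank '{"travel":[[0,0,0],[0,0,0],[0,0,0]],"turn":[0,0,0]}'
python3 -c "
from h import *
r=read_camera('wrist'); cv2.imwrite('pics/w4.png',cv2.convertScaleAbs(r['image'][:,:,::-1],alpha=1.4)); np.savez('w4.npz',**r)
go([.534,.113,.04],np.radians(93.3))"
```

```text
clock: 6.03
tcp_pos: [0.5347, 0.1122, 0.2312]
orientation: [-0.001, -0.029, 1.0, -0.0]
wrist_force: [-0.6, -1.2, -0.8]
finger_gap: 0.0355
tcp [0.5348 0.1117 0.2315] yaw_y 93.23 travel [0.011 0.034 4.787]
turn -0.0012 j6 0.003
```

View pics/w4.png

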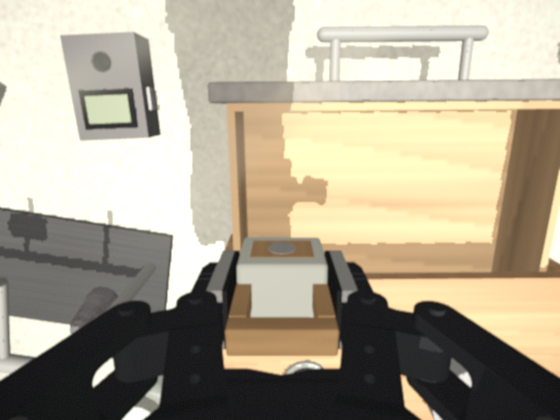

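The view shows the drawer squarely: handle (320–487, row 34), right wall's inner edge at col ~244, front panel inner edge row ~100, cabinet edge row ~275.

```bash
python3 - <<'E'
from h import *
r=dict(np.load('w4.npz'))
for n,u,v,z in (("frontIn",240,101,.099),("frontIn",550,101,.099),("Rwall in top",244,200,.088),("Lwall in top",550,180,.088),("floorR",244,112,.022),("cab",240,277,.11),("cab",540,275,.11),("hL",320,34,.077),("hR",487,33,.077),("frontOutR",209,84,.099),("floorL",510,112,.022)):
    print(n,px(r,u,v,z).round(4))
E
```

```text
frontIn [0.4631 0.0768 0.099 ]
frontIn [0.4503 0.3035 0.099 ]
Rwall in top [0.5408 0.0808 0.088 ]
Lwall in top [0.5102 0.327  0.088 ]
floorR [0.4724 0.0723 0.022 ]
cab [0.5991 0.0815 0.11  ]
cab [0.5837 0.3219 0.11  ]
hL [0.411  0.1334 0.077 ]
hR [0.4032 0.2592 0.077 ]
frontOutR [0.4526 0.0541 0.099 ]
floorL [0.4582 0.3232 0.022 ]
```

```bash
python3 -m crank '{"travel":[[0,0.06,1],[0,0.06,2],[0,0.06,3],[0,0.06,4],[0,0.06,4.5]],"turn":[0,0,0,0,0]}'
python3 -m crank '{"travel":[[0,0,0.1],[0,0,0.2],[0,0,0.3],[0,0,0.35],[0,0,0.35]],"turn":[0,0,0,0,0]}'
python3 -m crank '{"travel":[[0,0,0],[0,0,0],[0,0,0],[0,0,0]],"turn":[0,0,0,0]}' 46
python3 -m crank '{"travel":[[0,0,-0.2],[0,0,-0.6],[0,0,-1.4],[0,0,-2.4],[0,0,-3.4]],"turn":[0,0,0,0,0]}'
python3 -m crank '{"travel":[[0,0,-0.8],[0,0,-1.4],[0,0,-1.6],[0,0,-1.6]],"turn":[0,0,0,0]}' 60
python3 -c "
from h import *
r=read_camera('wrist'); cv2.imwrite('pics/w5.png',cv2.convertScaleAbs(r['image'][:,:,::-1],alpha=1.4)); np.savez('w5.npz',**r)
go([.5941,-.1475,.2317],np.radians(83.6))"
```

```text
clock: 6.5
tcp_pos: [0.5319, 0.1131, 0.0477]
orientation: [-0.003, -0.027, 1.0, -0.0]
wrist_force: [-0.7, 0.1, -0.0]
finger_gap: 0.0352
clock: 6.92
tcp_pos: [0.5432, 0.1135, 0.0455]
orientation: [0.008, -0.028, 1.0, -0.001]
wrist_force: [0.9, 0.6, 30.2]
finger_gap: 0.0356
clock: 7.25
tcp_pos: [0.5417, 0.1184, 0.0447]
orientation: [0.007, -0.029, 1.0, 0.004]
wrist_force: [-0.3, 19.2, 26.5]
finger_gap: 0.0459
clock: 7.67
tcp_pos: [0.5343, 0.1134, 0.1755]
orientation: [-0.001, -0.027, 1.0, -0.0]
wrist_force: [0.9, -0.0, -0.7]
finger_gap: 0.0461
clock: 8.0
tcp_pos: [0.5368, 0.1138, 0.2411]
orientation: [0.003, -0.028, 1.0, 0.0]
wrist_force: [0.4, -0.1, -0.2]
finger_gap: 0.0598
tcp [0.5357 0.1139 0.2389] yaw_y 93.19 travel [-1.093 -6.607  0.182]
turn 0.1673 j6 0.007
```

View pics/w5.png

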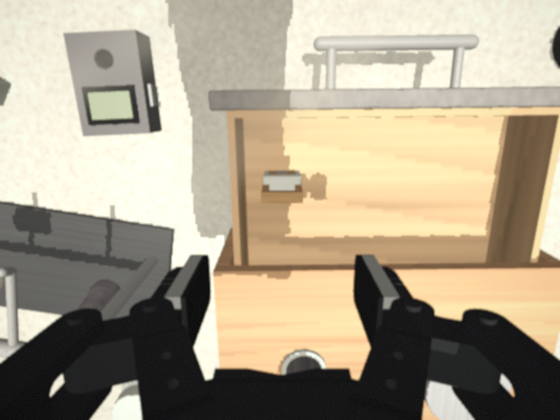

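Pack 3 stands in the drawer at (283,183). The 30 N at TCP z≈0.045 came from the finger linkage meeting the side wall top, so I'll grip the remaining packs 12 mm higher and keep it clear. Next is pack 2.

```bash
python3 -m crank '{"travel":[[-0.2,-1,0],[-0.4,-2,0],[-0.6,-3,0],[-0.8,-4,0],[-1,-5,0]],"turn":[0,0,0,0,0]}' 60 30 >/dev/null
python3 -m crank '{"travel":[[-0.05,-0.7,0.1],[-0.1,-1.4,0.15],[-0.12,-1.6,0.15],[-0.12,-1.6,0.15],[-0.12,-1.6,0.15]],"turn":[0.05,0.1,0.15,0.167,0.167]}'
python3 -m crank '{"travel":[[0,0,0],[0,0,0]],"turn":[0,0]}'
python3 -c "
from h import *
r=read_camera('wrist'); cv2.imwrite('pics/w6.png',cv2.convertScaleAbs(r['image'][:,:,::-1],alpha=1.4)); np.savez('w6.npz',**r)
go([.5955,-.147,.145],np.radians(83.6))
# pick brown header px near image centre
h=cv2.cvtColor(r['image'],cv2.COLOR_RGB2HSV); m=((h[...,0]>5)&(h[...,0]<22)&(h[...,1]>90)&(h[...,2]>50)).astype(np.uint8)
n,l,s,c=cv2.connectedComponentsWithStats(m)
for i in range(1,n):
    if s[i,4]>60: print(s[i],c[i].round(1),px(r,*c[i],.18).round(4))
"
```

```text
clock: 8.88
tcp_pos: [0.5937, -0.1465, 0.2299]
orientation: [-0.002, 0.056, 0.998, 0.001]
wrist_force: [-0.4, 0.1, -0.8]
finger_gap: 0.0598
clock: 9.05
tcp_pos: [0.5945, -0.1449, 0.2319]
orientation: [-0.001, 0.054, 0.999, 0.0]
wrist_force: [0.3, 0.2, -0.1]
finger_gap: 0.0599
tcp [ 0.5947 -0.1449  0.2322] yaw_y 83.84 travel [-0.026 -0.052  2.181]
turn 0.0042 j6 -0.263
[  480     0    80   361 20893] [525.  182.7] [ 0.5801 -0.0095  0.18  ]
[  35   21   74   76 3197] [75.5 58.5] [ 0.491 -0.239  0.18 ]
[197  25  45  27 510] [220.9  37. ] [ 0.4891 -0.1648  0.18  ]
[  4  34  28  29 627] [17.7 47.6] [ 0.4829 -0.2663  0.18  ]
[111  88  18   9 117] [120.9  92.8] [ 0.5096 -0.22    0.18  ]
[  98  212   76   31 1572] [134.6 229.4] [ 0.5835 -0.2291  0.18  ]
[ 245  217   63   31 1370] [275.3 235.6] [ 0.5959 -0.1498  0.18  ]
[  0 343  23  20 238] [  7.6 349.8] [ 0.6535 -0.326   0.18  ]
[ 50 375  14  21 135] [ 56.7 384.4] [ 0.6825 -0.3025  0.18  ]
[  90  381   52   39 1367] [120.7 403.5] [ 0.702  -0.2646  0.18  ]
```

```bash
python3 -m crank '{"travel":[[0,-0.1,0.8],[0,-0.1,1.6],[0,-0.1,2.1],[0,-0.1,2.18],[0,-0.1,2.18]],"turn":[0,0,0,0,0]}'
python3 -m crank '{"travel":[[0,0,0],[0,0,0],[0,0,0],[0,0,0],[0,0,0]],"turn":[0,0,0,0,0]}' 20 30
python3 -m crank '{"travel":[[0,0,0],[0,0,0],[0,0,0],[0,0,-0.14],[0,0,-0.28]],"turn":[0,0,0,0,0]}'
python3 -m crank '{"travel":[[0,0,0],[0,0,0],[0.3,0,0],[0.6,0,0],[0.9,0,0]],"turn":[0,0,0,0,0]}'
python3 -m crank '{"travel":[[0.4,0,0],[0.8,0,0],[1,0,0],[1,0,-0.6],[1,0,-1.2]],"turn":[0,0,0,0,0]}'
python3 -c "
from h import *
r=read_camera('wrist'); cv2.imwrite('pics/w7.png',cv2.convertScaleAbs(r['image'][:,:,::-1],alpha=1.4)); np.savez('w7.npz',**r)
go([.5307,.1725,.232],np.radians(93.3))"
```

```text
clock: 9.52
tcp_pos: [0.5935, -0.1488, 0.1441]
orientation: [-0.001, 0.054, 0.999, 0.001]
wrist_force: [0.1, 1.3, 0.8]
finger_gap: 0.0602
clock: 9.93
tcp_pos: [0.5959, -0.1503, 0.1473]
orientation: [0.002, 0.055, 0.998, -0.0]
wrist_force: [0.6, 0.9, 5.2]
finger_gap: 0.0356
clock: 10.35
tcp_pos: [0.5942, -0.1501, 0.1567]
orientation: [-0.0, 0.055, 0.998, 0.0]
wrist_force: [0.0, 0.7, -0.6]
finger_gap: 0.0355
clock: 10.77
tcp_pos: [0.558, -0.146, 0.1558]
orientation: [-0.001, 0.055, 0.998, 0.0]
wrist_force: [-0.1, -0.2, -1.2]
finger_gap: 0.0353
clock: 11.18
tcp_pos: [0.5171, -0.1411, 0.2033]
orientation: [-0.002, 0.055, 0.998, 0.001]
wrist_force: [0.2, -0.7, -1.0]
finger_gap: 0.0356
tcp [ 0.5203 -0.1425  0.2095] yaw_y 83.69 travel [ 0.603  7.854 -0.577]
turn -0.1676 j6 -0.306
```

View pics/w7.png

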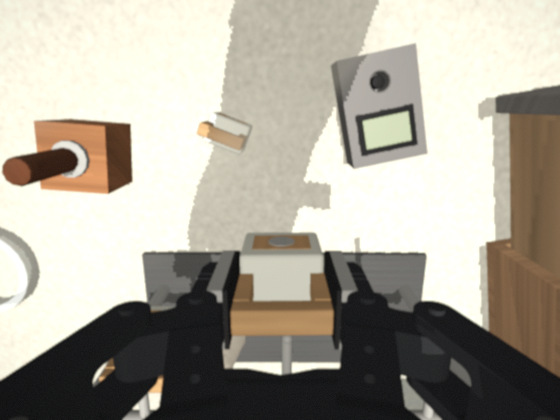

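Pack 2 is held, clear of the peg. Carrying it to the drawer.

```bash
python3 -m crank '{"travel":[[0.1,0.9,-0.3],[0.2,1.8,-0.6],[0.3,2.8,-0.6],[0.4,3.8,-0.6],[0.5,4.8,-0.6]],"turn":[0,0,0,0,0]}' >/dev/null
python3 -m crank '{"travel":[[0.05,1,0],[0.1,2,0],[0.1,2.8,0],[0.1,3.05,0],[0.1,3.05,0]],"turn":[-0.04,-0.08,-0.12,-0.16,-0.168]}' >/dev/null
python3 -m crank '{"travel":[[0,0,0],[0,0,0]],"turn":[0,0]}'
python3 -c "
from h import *
go([.5307,.1725,.050],np.radians(93.3))"
```

```text
clock: 12.23
tcp_pos: [0.5295, 0.172, 0.2283]
orientation: [-0.0, -0.028, 1.0, -0.0]
wrist_force: [-0.1, -0.7, -1.2]
finger_gap: 0.0358
tcp [0.5295 0.172  0.2283] yaw_y 93.25 travel [-0.032  0.012  4.456]
turn -0.0009 j6 0.113
```

```bash
python3 -m crank '{"travel":[[0,0,1],[0,0,2],[0,0,3],[0,0,3.8],[0,0,4.1]],"turn":[0,0,0,0,0]}'
python3 -m crank '{"travel":[[0,0,0.1],[0,0,0.2],[0,0,0.3],[0,0,0.36],[0,0,0.36]],"turn":[0,0,0,0,0]}'
python3 -m crank '{"travel":[[0,0,0],[0,0,0],[0,0,0],[0,0,0]],"turn":[0,0,0,0]}' 46
python3 -m crank '{"travel":[[0,0,-0.2],[0,0,-0.6],[0,0,-1.4],[0,0,-2.4],[0,0,-3.4]],"turn":[0,0,0,0,0]}'
python3 -m crank '{"travel":[[0,0,-0.8],[0,0,-1.3],[0,0,-1.3],[0,0,-1.3]],"turn":[0,0,0,0]}' 60
python3 -c "
from h import *
r=read_camera('wrist'); cv2.imwrite('pics/w8.png',cv2.convertScaleAbs(r['image'][:,:,::-1],alpha=1.4)); np.savez('w8.npz',**r)
go([.583,-.2318,.24],np.radians(83.6))"
```

```text
clock: 12.65
tcp_pos: [0.5262, 0.1704, 0.0596]
orientation: [-0.004, -0.027, 1.0, -0.001]
wrist_force: [-0.5, -0.7, 0.4]
finger_gap: 0.0352
clock: 13.07
tcp_pos: [0.5305, 0.1728, 0.051]
orientation: [0.001, -0.029, 1.0, 0.0]
wrist_force: [-0.6, -0.3, -1.5]
finger_gap: 0.0355
clock: 13.4
tcp_pos: [0.5299, 0.1732, 0.0506]
orientation: [0.0, -0.029, 1.0, 0.0]
wrist_force: [-0.2, -0.1, 0.5]
finger_gap: 0.0462
clock: 13.82
tcp_pos: [0.5285, 0.1729, 0.1875]
orientation: [-0.001, -0.029, 1.0, -0.0]
wrist_force: [0.7, 0.5, 0.1]
finger_gap: 0.0458
clock: 14.15
tcp_pos: [0.5304, 0.1732, 0.2402]
orientation: [0.002, -0.029, 1.0, 0.0]
wrist_force: [-0.4, 0.0, -0.2]
finger_gap: 0.06
tcp [0.5295 0.173  0.2385] yaw_y 93.34 travel [ -0.745 -10.181  -0.039]
turn 0.17 j6 0.113
```

View pics/w8.png

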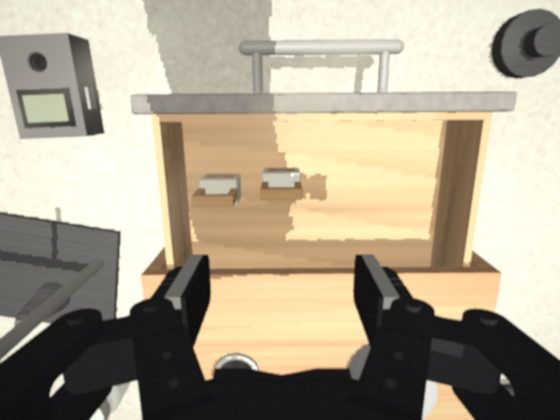

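Both packs stand upright in the drawer at (217,190) and (281,184). Twelve pictures viewed so far, so from here I'll rely on masks. Next is pack 1.

```bash
python3 -m crank '{"travel":[[-0.1,-1,0],[-0.2,-2,0],[-0.3,-3,0],[-0.35,-4,0],[-0.4,-5,0]],"turn":[0,0,0,0,0]}' 60 30 >/dev/null
python3 -m crank '{"travel":[[-0.1,-1,0],[-0.2,-2,0],[-0.3,-3,0],[-0.35,-4,0],[-0.35,-5,0]],"turn":[0.03,0.06,0.1,0.14,0.17]}' >/dev/null
python3 -m crank '{"travel":[[0,-0.17,0],[0,-0.17,0],[0,-0.17,0]],"turn":[0,0,0]}'
cat >> h.py <<'E'
def browns(r,z,amin=60):
    h=cv2.cvtColor(r['image'],cv2.COLOR_RGB2HSV); m=((h[...,0]>5)&(h[...,0]<22)&(h[...,1]>90)&(h[...,2]>50)).astype(np.uint8)
    n,l,s,c=cv2.connectedComponentsWithStats(m)
    for i in range(1,n):
        if s[i,4]>amin: print(s[i],c[i].round(1),px(r,*c[i],z).round(4))
    return l
E
python3 -c "
from h import *
r=read_camera('wrist'); cv2.imwrite('pics/w9.png',cv2.convertScaleAbs(r['image'][:,:,::-1],alpha=1.4)); np.savez('w9.npz',**r)
go([.583,-.2318,.145],np.radians(83.6)); browns(r,.18)"
```

```text
clock: 15.28
tcp_pos: [0.581, -0.231, 0.2362]
orientation: [-0.002, 0.056, 0.998, 0.001]
wrist_force: [-0.7, 0.2, -0.4]
finger_gap: 0.0598
tcp [ 0.5813 -0.2302  0.2368] yaw_y 83.62 travel [-0.054 -0.04   2.295]
turn 0.0004 j6 -0.394
[301  28  33  21 368] [316.   38.4] [ 0.4806 -0.203   0.18  ]
[ 143   32   76   71 3521] [185.7  69.5] [ 0.4877 -0.2715  0.18  ]
[557 166   3  36  69] [558.4 183.3] [ 0.5709 -0.0737  0.18  ]
[ 250  217   62   30 1309] [280.4 234.7] [ 0.5836 -0.233   0.18  ]
[554 296   6  38 186] [557. 314.] [ 0.6557 -0.0671  0.18  ]
[  0 344  24  18 198] [  8.7 350.5] [ 0.6421 -0.4156  0.18  ]
[ 194  349   60   31 1152] [223.2 360.1] [ 0.6652 -0.2798  0.18  ]
[ 50 375  14  21 131] [ 56.6 384.5] [ 0.6713 -0.3924  0.18  ]
[  90  381   52   39 1351] [120.6 403.6] [ 0.6913 -0.3539  0.18  ]
```

```bash
python3 -m crank '{"travel":[[0,-0.07,0.8],[0,-0.07,1.6],[0,-0.07,2.2],[0,-0.07,2.3],[0,-0.07,2.3]],"turn":[0,0,0,0,0]}'
python3 -m crank '{"travel":[[0,0,0],[0,0,0],[0,0,0],[0,0,0],[0,0,0]],"turn":[0,0,0,0,0]}' 20 30
python3 -m crank '{"travel":[[0,0,0],[0,0,0],[0,0,0],[0,0,-0.14],[0,0,-0.28]],"turn":[0,0,0,0,0]}'
python3 -m crank '{"travel":[[0,0,0],[0,0,0],[0.3,0,0],[0.6,0,0],[0.9,0,0]],"turn":[0,0,0,0,0]}'
python3 -m crank '{"travel":[[0.4,0,0],[0.8,0,0],[1,0,0],[1,0,-0.6],[1,0,-1.2]],"turn":[0,0,0,0,0]}'
python3 -m crank '{"travel":[[0.1,0.9,-0.3],[0.2,1.8,-0.6],[0.3,2.8,-0.6],[0.4,3.8,-0.6],[0.5,4.8,-0.6]],"turn":[0,0,0,0,0]}'
python3 -c "
from h import *
go([.5273,.2325,.235],np.radians(93.3))"
```

```text
clock: 15.75
tcp_pos: [0.5804, -0.2314, 0.1444]
orientation: [-0.002, 0.055, 0.999, 0.001]
wrist_force: [0.1, 0.6, 0.6]
finger_gap: 0.0601
clock: 16.17
tcp_pos: [0.583, -0.2343, 0.1483]
orientation: [0.002, 0.056, 0.998, -0.0]
wrist_force: [0.0, 2.5, 5.7]
finger_gap: 0.0355
clock: 16.58
tcp_pos: [0.5814, -0.2343, 0.1577]
orientation: [-0.0, 0.056, 0.998, -0.0]
wrist_force: [0.2, 0.1, -0.6]
finger_gap: 0.0358
clock: 17.0
tcp_pos: [0.5452, -0.23, 0.1566]
orientation: [-0.0, 0.056, 0.998, 0.0]
wrist_force: [-0.4, -0.5, -0.8]
finger_gap: 0.0355
clock: 17.42
tcp_pos: [0.5043, -0.2249, 0.2041]
orientation: [-0.002, 0.056, 0.998, 0.001]
wrist_force: [0.5, -0.8, 0.4]
finger_gap: 0.0355
clock: 17.83
tcp_pos: [0.5078, -0.0313, 0.2296]
orientation: [0.001, 0.056, 0.998, 0.0]
wrist_force: [1.2, 0.3, -1.0]
finger_gap: 0.0357
tcp [ 0.5078 -0.0313  0.2296] yaw_y 83.53 travel [ 0.259  6.607 -0.134]
turn -0.1706 j6 -0.107
```

```bash
python3 -m crank '{"travel":[[0.05,1,0],[0.1,2,0],[0.1,3,0],[0.1,4,0],[0.15,5,-0.1]],"turn":[0,0,0,0,0]}' >/dev/null
python3 -m crank '{"travel":[[0.05,1,0],[0.1,1.58,0],[0.1,1.58,0],[0.1,1.58,0],[0.1,1.58,0]],"turn":[-0.04,-0.08,-0.12,-0.16,-0.17]}' >/dev/null
python3 -m crank '{"travel":[[0,0,0],[0,0,0]],"turn":[0,0]}'
python3 -c "
from h import *
go([.5273,.2325,.050],np.radians(93.3))"
```

```text
clock: 18.83
tcp_pos: [0.5272, 0.2298, 0.2332]
orientation: [-0.0, -0.028, 1.0, 0.0]
wrist_force: [0.2, -0.1, -0.0]
finger_gap: 0.0355
tcp [0.5272 0.2298 0.2332] yaw_y 93.25 travel [-0.006  0.068  4.58 ]
turn -0.0009 j6 0.215
```

```bash
python3 -m crank '{"travel":[[0,0.07,1],[0,0.07,2],[0,0.07,3],[0,0.07,3.9],[0,0.07,4.2]],"turn":[0,0,0,0,0]}'
python3 -m crank '{"travel":[[0,0,0.1],[0,0,0.2],[0,0,0.3],[0,0,0.38],[0,0,0.38]],"turn":[0,0,0,0,0]}'
python3 -m crank '{"travel":[[0,0,0],[0,0,0],[0,0,0],[0,0,0]],"turn":[0,0,0,0]}' 46
python3 -m crank '{"travel":[[0,0,-0.2],[0,0,-0.6],[0,0,-1.4],[0,0,-2.4],[0,0,-3.4]],"turn":[0,0,0,0,0]}'
python3 -m crank '{"travel":[[0,-0.5,-0.8],[0,-1.4,-1.3],[0,-2.4,-1.3],[0,-3.4,-1.3],[0.3,-4.4,-1.3]],"turn":[0,0,0,0,0]}' 60
python3 -m crank '{"travel":[[0.2,-1,0],[0.4,-2,0],[0.6,-3,0],[0.8,-4,0],[0.8,-5,0]],"turn":[0.08,0.16,0.17,0.17,0.17]}'
python3 -m crank '{"travel":[[0.1,-0.3,0],[0.1,-0.3,0],[0.1,-0.3,0]],"turn":[0,0,0]}'
python3 -c "
from h import *
r=read_camera('wrist'); np.savez('w10.npz',**r)
im=r['image'][:,:,::-1]
cv2.imwrite('pics/w10.png',cv2.convertScaleAbs(im,alpha=1.4))
go([.46,-.18,.24]); browns(r,.055)"
```

```text
clock: 19.25
tcp_pos: [0.5233, 0.2311, 0.0598]
orientation: [-0.004, -0.028, 1.0, -0.001]
wrist_force: [-1.1, -0.8, -0.3]
finger_gap: 0.0352
clock: 19.67
tcp_pos: [0.5286, 0.2331, 0.0517]
orientation: [0.002, -0.029, 1.0, 0.0]
wrist_force: [0.3, 0.7, -0.2]
finger_gap: 0.0357
clock: 20.0
tcp_pos: [0.5272, 0.233, 0.0505]
orientation: [0.0, -0.029, 1.0, 0.0]
wrist_force: [-0.7, -0.1, 0.2]
finger_gap: 0.0459
clock: 20.42
tcp_pos: [0.526, 0.2326, 0.1874]
orientation: [-0.001, -0.029, 1.0, -0.0]
wrist_force: [2.5, -0.0, 0.7]
finger_gap: 0.0466
clock: 20.83
tcp_pos: [0.5269, 0.055, 0.2394]
orientation: [0.002, -0.03, 1.0, -0.0]
wrist_force: [0.7, -1.2, 0.1]
finger_gap: 0.0599
clock: 21.25
tcp_pos: [0.5033, -0.1466, 0.2391]
orientation: [0.0, 0.056, 0.998, -0.0]
wrist_force: [2.4, -0.0, -0.8]
finger_gap: 0.0599
clock: 21.5
tcp_pos: [0.4992, -0.1568, 0.2384]
orientation: [-0.0, 0.057, 0.998, 0.0]
wrist_force: [0.5, 0.8, -0.1]
finger_gap: 0.0602
tcp [ 0.4994 -0.1559  0.2383] yaw_y 83.58 travel [ 0.912 -0.71  -0.042]
[  485   130    75   231 11810] [526.8 241.5] [0.5826 0.0712 0.055 ]
[  66  135   96   66 3954] [122.1 166.6] [ 0.4664 -0.3001  0.055 ]
[500 375  14  21 133] [506.5 384.2] [0.7487 0.0604 0.055 ]
[ 90 404  52  16 603] [116.2 413.2] [ 0.7379 -0.3713  0.055 ]
```

View pics/w10.png

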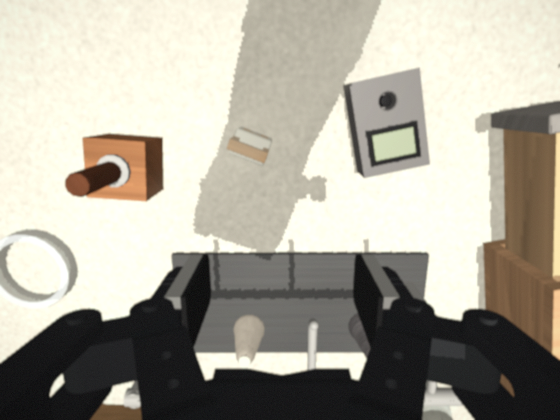

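Loose pack at (249,146), header edge sloping ~15° in the image; the rack is empty. Refining on its pixels.

```bash
cat >> h.py <<'E'
def p4(r,x0,x1,y0,y1,z=.062):
    # header: brown strip; report rect and white case rect
    b=cv2.cvtColor(r['image'],cv2.COLOR_RGB2HSV)[y0:y1,x0:x1]
    m=((b[...,0]>5)&(b[...,0]<20)&(b[...,1]>75)).astype(np.uint8)
    n,l,s,c=cv2.connectedComponentsWithStats(m); i=1+np.argmax(s[1:,4])
    pts=np.argwhere(l==i)[:,::-1]+[x0,y0]
    (u,v),wh,a=cv2.minAreaRect(pts.astype(np.float32))
    box=cv2.boxPoints(((u,v),wh,a)); W=np.array([px(r,*q,z)[:2] for q in box])
    e=[W[1]-W[0],W[2]-W[1]]; e=max(e,key=np.linalg.norm)
    print("hdr px",round(u,1),round(v,1),wh,"world",px(r,u,v,z).round(4),"len",[round(float(np.linalg.norm(q)),4) for q in (W[1]-W[0],W[2]-W[1])],"yaw",np.degrees(np.arctan2(e[1],e[0])).round(1))
    return px(r,u,v,z),np.arctan2(e[1],e[0])
E
python3 -c "
from h import *
r=dict(np.load('w10.npz')); p,a=p4(r,215,285,120,175); go([p[0],p[1],.2],a)"
```

```text
hdr px 247.0 150.5 (39.04414367675781, 10.166854858398438) world [ 0.4642 -0.1844  0.062 ] len [0.009, 0.034] yaw 63.4
tcp [ 0.4994 -0.1559  0.2383] yaw_y 83.58 travel [ 0.794 -0.808  0.958]
turn 0.3517 j6 -0.344
```

```bash
python3 -m crank '{"travel":[[0.4,-0.4,0],[0.8,-0.8,0],[0.8,-0.8,0.5],[0.8,-0.8,1],[0.8,-0.8,1.6]],"turn":[0.12,0.24,0.35,0.35,0.35]}' >/dev/null
python3 -m crank '{"travel":[[0,0,0],[0,0,0.3],[0,0,0.3],[0,0,0.3]],"turn":[0,0,0,0]}'
python3 -c "
from h import *
r=read_camera('wrist'); np.savez('w11.npz',**r)
print(proj(r,[.4642,-.1844,.062]))
p,a=p4(r,200,365,130,260); go([p[0],p[1],.026],a)"
```

```text
clock: 22.3
tcp_pos: [0.4645, -0.1836, 0.1628]
orientation: [-0.0, 0.228, 0.974, 0.0]
wrist_force: [0.3, -0.4, 0.6]
finger_gap: 0.0598
[282.71922989 208.25869524]
hdr px 282.6 204.1 (49.28459930419922, 21.268354415893555) world [ 0.4614 -0.1831  0.062 ] len [0.0154, 0.0342] yaw 62.1
tcp [ 0.4648 -0.184   0.1632] yaw_y 63.63 travel [ 0.089 -0.019  3.43 ]
turn 0.0263 j6 -0.078
```

```bash
python3 -m crank '{"travel":[[0.04,0,1],[0.04,0,2],[0.04,0,3],[0.04,0,3.4],[0.04,0,3.4]],"turn":[0.02,0.02,0.02,0.02,0.02]}'
python3 -m crank '{"travel":[[0,0,0],[0,0,0],[0,0,0],[0,0,0],[0,0,0]],"turn":[0,0,0,0,0]}' 20 30
python3 -m crank '{"travel":[[0,0,0],[0,0,0],[0,0,-0.4],[0,0,-1.2],[0,0,-2]],"turn":[0,0,0,0,0]}'
python3 -m crank '{"travel":[[0,0,-0.9],[0,0,-1.8],[0,0,-2.8],[0,0,-3.3],[0,0,-3.3]],"turn":[0,0,0,0,-0.1]}'
python3 -c "
from h import *
r=read_camera('wrist'); np.savez('w12.npz',**r); cv2.imwrite('pics/w12.png',cv2.convertScaleAbs(r['image'][:,:,::-1],alpha=1.4))
go([.524,.286,.235],np.radians(93.3))"
```

```text
clock: 22.77
tcp_pos: [0.4605, -0.1822, 0.0232]
orientation: [-0.003, 0.238, 0.971, 0.001]
wrist_force: [0.1, 1.3, 0.9]
finger_gap: 0.06
clock: 23.18
tcp_pos: [0.4647, -0.185, 0.0282]
orientation: [0.002, 0.239, 0.971, -0.001]
wrist_force: [0.6, 0.6, 6.8]
finger_gap: 0.0356
clock: 23.6
tcp_pos: [0.4618, -0.1834, 0.1068]
orientation: [-0.001, 0.239, 0.971, 0.0]
wrist_force: [0.8, -0.6, -0.3]
finger_gap: 0.0353
clock: 24.02
tcp_pos: [0.4653, -0.1855, 0.2448]
orientation: [0.005, 0.189, 0.982, -0.002]
wrist_force: [0.5, -1.1, -1.3]
finger_gap: 0.0355
tcp [ 0.4645 -0.185   0.2422] yaw_y 68.62 travel [ 2.909 11.507  0.145]
turn -0.4308 j6 -0.167
```

```bash
python3 -m crank '{"travel":[[0.24,0.96,0],[0.48,1.92,0],[0.72,2.88,0],[0.96,3.84,0],[1.2,4.8,0]],"turn":[-0.1,-0.2,-0.3,-0.4,-0.43]}' 
python3 -c "
from h import *
go([.524,.286,.235],np.radians(93.3))"
```

```text
clock: 24.48
tcp_pos: [0.4892, 0.0137, 0.238]
orientation: [-0.0, -0.025, 1.0, 0.0]
wrist_force: [1.0, 0.1, -0.6]
finger_gap: 0.0352
tcp [0.4892 0.0137 0.238 ] yaw_y 92.86 travel [-1.207  6.756  0.075]
turn -0.0077 j6 -0.186
```

```bash
python3 -m crank '{"travel":[[-0.2,1,0],[-0.4,2,0],[-0.6,3,0],[-0.8,4,0],[-0.9,5,0]],"turn":[-0.008,-0.008,-0.008,-0.008,-0.008]}' >/dev/null
python3 -m crank '{"travel":[[-0.3,0.9,0],[-0.3,1.7,0],[-0.3,1.72,0],[-0.3,1.72,0]],"turn":[0,0,0,0]}'
python3 -c "
from h import *
r=read_camera('wrist'); np.savez('w13.npz',**r); cv2.imwrite('pics/w13.png',cv2.convertScaleAbs(r['image'][:,:,::-1],alpha=1.4))
go([.524,.286,.051],np.radians(93.3))"
```

```text
clock: 25.23
tcp_pos: [0.5234, 0.2844, 0.2372]
orientation: [-0.001, -0.029, 1.0, -0.0]
wrist_force: [-0.8, 0.0, 0.7]
finger_gap: 0.0356
tcp [0.5235 0.2831 0.2375] yaw_y 93.25 travel [-0.022  0.076  4.662]
turn -0.0009 j6 0.304
```

View pics/w13.png

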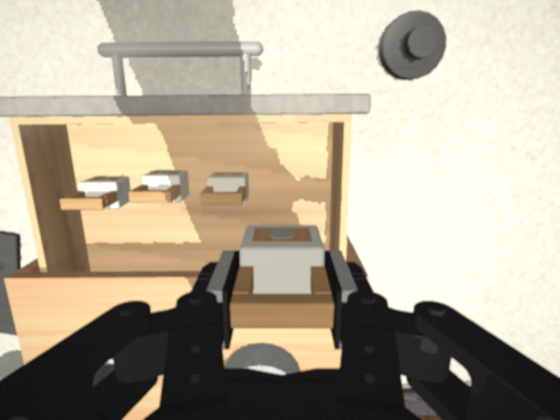

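Three packs stand in the drawer and the fourth is held upright. Placing it at y≈0.290 with a small release opening.

```bash
python3 -m crank '{"travel":[[0,0.16,1],[0,0.16,2],[0,0.16,3],[0,0.16,3.9],[0,0.16,4.3]],"turn":[0,0,0,0,0]}'
python3 -m crank '{"travel":[[0,0,0.1],[0,0,0.2],[0,0,0.3],[0,0,0.36],[0,0,0.36]],"turn":[0,0,0,0,0]}'
python3 -m crank '{"travel":[[0,0,0],[0,0,0],[0,0,0],[0,0,0]],"turn":[0,0,0,0]}' 43
python3 -m crank '{"travel":[[0,0,-0.2],[0,0,-0.6],[0,0,-1.4],[0,0,-2.4],[0,0,-3.4]],"turn":[0,0,0,0,0]}'
python3 -m crank '{"travel":[[0.8,-0.5,0],[1.6,-1,0],[2.4,-1.5,0],[3.2,-2,0],[3.3,-2.2,0]],"turn":[0,0,0,0,0]}' 0
python3 -c "
from h import *
r=read_camera('wrist'); np.savez('w14.npz',**r); browns(r,.083,100)
cv2.imwrite('pics/w14.png',cv2.convertScaleAbs(r['image'][:,:,::-1],alpha=1.4))
go([.385,.197,.19],np.radians(93.3)); print(get_state()['joint_pos'])"
```

```text
clock: 25.7
tcp_pos: [0.5207, 0.286, 0.0612]
orientation: [-0.003, -0.026, 1.0, -0.001]
wrist_force: [-0.4, -0.4, -1.1]
finger_gap: 0.0358
clock: 26.12
tcp_pos: [0.5249, 0.2893, 0.0529]
orientation: [0.001, -0.028, 1.0, 0.0]
wrist_force: [0.6, 0.5, -0.9]
finger_gap: 0.0352
clock: 26.45
tcp_pos: [0.5242, 0.2896, 0.0523]
orientation: [0.0, -0.028, 1.0, 0.0]
wrist_force: [-0.2, -0.1, -0.6]
finger_gap: 0.0432
clock: 26.87
tcp_pos: [0.523, 0.289, 0.189]
orientation: [-0.001, -0.028, 1.0, -0.0]
wrist_force: [1.0, -0.1, -1.0]
finger_gap: 0.0431
clock: 27.28
tcp_pos: [0.3907, 0.1919, 0.1877]
orientation: [-0.002, -0.028, 1.0, -0.001]
wrist_force: [0.2, -0.3, 0.7]
finger_gap: -0.0002
[410 311  48  28 650] [440.2 320.2] [0.4745 0.3196 0.083 ]
[120 314  34  18 299] [131.6 319.1] [0.4871 0.0793 0.083 ]
[274 346  17  30 260] [281.8 358.4] [0.5164 0.1982 0.083 ]
[146 354  27  27 370] [158.7 365.9] [0.5291 0.0989 0.083 ]
[388 355  31  26 348] [405.7 367.9] [0.5198 0.2992 0.083 ]
tcp [0.3931 0.1918 0.1882] yaw_y 93.2 travel [ 0.194  0.14  -0.045]
turn -0.0018 j6 0.215
[ 2.70558664e-01  6.95925532e-02 -3.63929342e-01  1.13950592e+00
 -7.04502424e-04  2.14757398e-01]
```

Fourth pack placed and the drawer view is clear. Lowering the closed fingers in front of the handle, then pushing slowly.

```bash
python3 -m crank '{"travel":[[0.42,0.08,0],[0.42,0.08,0.9],[0.42,0.08,1.8],[0.42,0.08,2.7],[0.42,0.08,3.3]],"turn":[0,0,0,0,0]}' 0
python3 -m crank '{"travel":[[-0.1,0,0],[-0.2,0,0],[-0.3,0,0],[-0.4,0,0],[-0.5,0,0]],"turn":[0,0,0,0,0]}'
python3 -m crank '{"travel":[[-0.1,0,0],[-0.2,0,0],[-0.35,0,0],[-0.5,0,0],[-0.7,0,0]],"turn":[0,0,0,0,0]}'
python3 -m crank '{"travel":[[-0.2,0,0],[-0.4,0,0],[-0.6,0,0],[-0.8,0,0],[-1,0,0]],"turn":[0,0,0,0,0]}'
python3 -m crank '{"travel":[[-0.2,0,0],[-0.4,0,0],[-0.6,0,0],[-0.8,0,0],[-1,0,0]],"turn":[0,0,0,0,0]}'
python3 -c "
from h import *
print(get_state()['wrist_force']); go([.52,.2,.055])"
```

```text
clock: 27.75
tcp_pos: [0.3802, 0.1965, 0.0539]
orientation: [-0.0, -0.028, 1.0, 0.0]
wrist_force: [-0.3, 0.1, 0.4]
finger_gap: -0.0003
clock: 28.17
tcp_pos: [0.4022, 0.198, 0.0575]
orientation: [0.002, -0.028, 1.0, 0.001]
wrist_force: [-1.0, 0.8, 1.9]
finger_gap: 0.0003
clock: 28.58
tcp_pos: [0.4282, 0.1991, 0.0558]
orientation: [-0.0, -0.028, 1.0, 0.0]
wrist_force: [-0.5, 0.9, 1.1]
finger_gap: -0.0001
clock: 29.0
tcp_pos: [0.4688, 0.2013, 0.0556]
orientation: [-0.0, -0.028, 1.0, 0.0]
wrist_force: [-2.0, 0.4, -0.3]
finger_gap: -0.0
clock: 29.42
tcp_pos: [0.5086, 0.2035, 0.0556]
orientation: [-0.0, -0.028, 1.0, 0.0]
wrist_force: [-1.9, 0.4, -0.2]
finger_gap: 0.0
[-1.91615946  0.36452774 -0.15087859]
tcp [0.5086 0.2035 0.0556] yaw_y 93.22 travel [-0.28  -0.104  0.015]
```

```bash
python3 -m crank '{"travel":[[-0.1,0,0],[-0.2,0,0],[-0.3,0,0],[-0.35,0,0]],"turn":[0,0,0,0]}'
python3 -m crank '{"travel":[[-0.05,0,0],[-0.1,0,0],[-0.15,0,0],[-0.15,0,0]],"turn":[0,0,0,0]}'
```

```text
clock: 29.75
tcp_pos: [0.5225, 0.2042, 0.0558]
orientation: [0.0, -0.028, 1.0, -0.0]
wrist_force: [-1.1, -0.4, 0.3]
finger_gap: 0.0
clock: 30.08
tcp_pos: [0.5284, 0.2046, 0.0558]
orientation: [0.0, -0.028, 1.0, -0.0]
wrist_force: [0.3, -0.4, 0.3]
finger_gap: -0.0
```

```bash
python3 -m crank '{"travel":[[-0.05,0,0],[-0.1,0,0],[-0.15,0,0],[-0.15,0,0]],"turn":[0,0,0,0]}'
python3 -m crank '{"travel":[[-0.05,0,0],[-0.1,0,0],[-0.15,0,0],[-0.15,0,0]],"turn":[0,0,0,0]}'
```

```text
clock: 30.42
tcp_pos: [0.5294, 0.2047, 0.0551]
orientation: [-0.004, -0.028, 1.0, -0.0]
wrist_force: [-11.7, -0.6, 8.2]
finger_gap: 0.0001
clock: 30.75
tcp_pos: [0.5294, 0.2047, 0.0546]
orientation: [-0.009, -0.029, 1.0, -0.0]
wrist_force: [-24.7, -1.2, 14.5]
finger_gap: -0.0001
```

The drawer stops firmly at x=0.5294 (force rising to 25 N), which is home. Backing off, checking it, then going to the stylus.

```bash
python3 -m crank '{"travel":[[0.6,0,0],[1.2,0,0],[1.8,0,0],[1.8,0,-1],[1.8,0,-2]],"turn":[0,0,0,0,0]}' >/dev/null
python3 -m crank '{"travel":[[0,0,-1],[0,0,-2],[0,0,-3],[0,0,-3.4],[0,0,-3.4]],"turn":[0,0,0,0,0]}' 
python3 -c "
from h import *
r=read_camera('wrist'); np.savez('w15.npz',**r); cv2.imwrite('pics/w15.png',cv2.convertScaleAbs(r['image'][:,:,::-1],alpha=1.4))"
python3 -m crank '{"travel":[[0,-1,0],[0,-2,0],[0,-3,0],[0,-4,0],[0,-5,0]],"turn":[0,0,0,0,0]}' 60 60 >/dev/null
python3 -m crank '{"travel":[[0,-1,0],[0,-2,0],[0,-3,0],[0,-4,0],[0,-5,0]],"turn":[0,0,0,0.08,0.17]}' >/dev/null
python3 -m crank '{"travel":[[0,0,0],[0,0,0],[0,0,0]],"turn":[0,0,0]}'
python3 -c "
from h import *
r=read_camera('wrist'); np.savez('w16.npz',**r); cv2.imwrite('pics/w16.png',cv2.convertScaleAbs(r['image'][:,:,::-1],alpha=1.4))
go([.4695,-.306,.24],np.radians(83.6)); print(proj(r,[.4695,-.306,.117]),proj(r,[.4377,-.0513,.031]))"
```

```text
clock: 31.58
tcp_pos: [0.4707, 0.2019, 0.2772]
orientation: [0.005, -0.028, 1.0, 0.001]
wrist_force: [0.2, -0.5, 0.3]
finger_gap: -0.0004
clock: 32.72
tcp_pos: [0.4896, -0.1979, 0.27]
orientation: [-0.001, 0.057, 0.998, 0.001]
wrist_force: [-0.2, -0.1, 0.4]
finger_gap: 0.0602
tcp [ 0.4898 -0.1972  0.2705] yaw_y 83.53 travel [ 0.197 -2.761  0.759]
turn -0.0011 j6 -0.422
[151.37102898 183.16255224] [418.81093452 107.43461077]
```

View pics/w15.png

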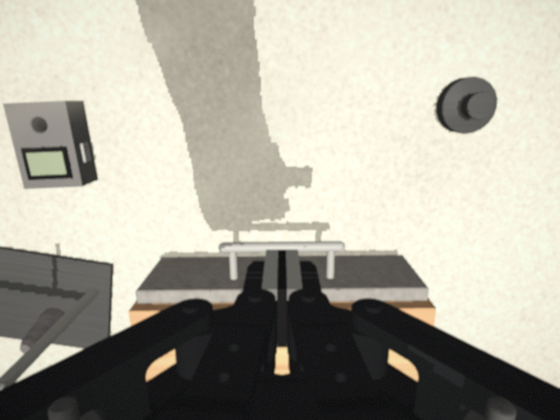

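The front panel is flush against the cabinet (row ~297). One picture left, so I'm measuring the stylus and button numerically.

```bash
cat >> h.py <<'E'
def blobs(r,m,x0,x1,y0,y1,z,amin=25):
    m=m.astype(np.uint8)[y0:y1,x0:x1]; n,l,s,c=cv2.connectedComponentsWithStats(m)
    for i in range(1,n):
        if s[i,4]>amin: u,v=c[i]+[x0,y0]; print("blob",s[i]+np.array([x0,y0,0,0,0]),round(u,1),round(v,1),px(r,u,v,z).round(4))
E
python3 -c "
from h import *
r=dict(np.load('w16.npz')); im=r['image'].astype(int); g=im.sum(2)/3
print('button'); blobs(r,g<55,385,455,75,135,.031)
h=cv2.cvtColor(r['image'],cv2.COLOR_RGB2HSV)
print('collar-like grey'); blobs(r,(h[...,1]<50)&(g>70)&(g<190),130,230,130,230,.058,40)
print('handle'); blobs(r,(g<50),90,230,130,240,.1,60)
print(h[140:215:8,110:220:10,2]); print(h[140:215:8,110:220:10,1])
"
```

```text
button
blob [412 100  15  14 158] 418.9 106.2 [ 0.4365 -0.0512  0.031 ]
blob [385 102   5  33  89] 386.2 122.4 [ 0.4489 -0.0851  0.031 ]
blob [405 126  41   9 130] 429.1 130.6 [ 0.4623 -0.041   0.031 ]
collar-like grey
blob [ 130  130  100  100 6166] 182.8 187.1 [ 0.487  -0.2983  0.058 ]
blob [156 156  29  29 339] 173.1 167.6 [ 0.4663 -0.3042  0.058 ]
handle
blob [148 164  28  25 363] 163.9 173.4 [ 0.465  -0.2998  0.1   ]
[[187 185 187 188 101  82  70  69  75  97 185]
 [187 187 186 188 143 146 146 147 148  80 185]
 [186 188 188 188 137 137 137 143 145  80 184]
 [187 188 188 188 156 110  54 163 146  82 184]
 [187 188 187 181  64  45  50 166 153  86 172]
 [187 189 189  96 100  50  55 151 158  87 136]
 [186 187 187 123  98  72 157 159 160  85 137]
 [189 188 188 185 184 178 169 162 156 124 137]
 [186 188 189 189 188 188 188 188 187 150 139]
 [187 186 189 188 188 188 188 187 187 138 138]]
[[ 19  23  23  22 136 146 142 144 116  71  25]
 [ 20  25  26  20 137 136 136 135 131 102  25]
 [ 25  20  23  23 138 136  39 134 127  86  24]
 [ 22  23  20  23 136  28  90  14 122  81  25]
 [ 20  22  23  25 147 125  92  14 120  80  24]
 [ 22  18  20 143 143 112  79  24 118  79  30]
 [ 25  23  25  70 135 113 125 119 118  78  30]
 [ 18  23  19  23  30  43  75  98 113  41  30]
 [ 23  22  20  22  23  20  19  22  22  27  29]
 [ 22  25  20  20  19  19  22  25  22  30  28]]
```

```bash
python3 -m crank '{"travel":[[0.1,-0.9,0.3],[0.2,-1.8,0.6],[0.2,-2.7,0.75],[0.2,-2.77,0.75],[0.2,-2.77,0.75]],"turn":[0,0,0,0,0]}' 60 60 >/dev/null
python3 -m crank '{"travel":[[0,0,0],[0,0,0]],"turn":[0,0]}'
python3 -c "
from h import *
r=read_camera('wrist'); np.savez('w17.npz',**r); im=r['image'].astype(int); g=im.sum(2)/3
cv2.imwrite('pics/w17.png',cv2.convertScaleAbs(r['image'][:,:,::-1],alpha=1.4))
h=cv2.cvtColor(r['image'],cv2.COLOR_RGB2HSV)
u,v=proj(r,[.469,-.3065,.117]).astype(int); print(u,v)
print('handle'); blobs(r,(g<50),220,340,120,250,.117,60)
print('collar'); blobs(r,(h[...,1]<50)&(g>90)&(g<165),220,340,100,250,.058,40)
print('stand'); browns(r,.052,300)
go([.469,-.3065,.078],np.radians(83.6))"
```

```text
clock: 33.35
tcp_pos: [0.4703, -0.3055, 0.242]
orientation: [0.0, 0.056, 0.998, 0.0]
wrist_force: [1.0, 0.5, 0.6]
finger_gap: 0.06
281 198
handle
blob [282 148  27   6  99] 296.2 150.7 [ 0.4341 -0.2916  0.117 ]
blob [266 174  25  35 706] 278.3 192.4 [ 0.464  -0.3083  0.117 ]
collar
blob [  220   100   120   150 10744] 272.0 161.7 [ 0.4489 -0.3129  0.058 ]
blob [264 168  30  22 209] 277.8 175.9 [ 0.4625 -0.3091  0.058 ]
blob [312 214  21  11  98] 322.6 219.3 [ 0.5089 -0.2716  0.058 ]
blob [314 238  14   8  42] 321.8 242.2 [ 0.532  -0.2743  0.058 ]
stand
[ 249  148   62   63 2687] [280.5 179.9] [ 0.4678 -0.3073  0.052 ]
[ 91 406  50  14 587] [117.1 413.3] [ 0.7164 -0.5231  0.052 ]
tcp [ 0.4704 -0.3056  0.2422] yaw_y 83.63 travel [ 0.035 -0.028  4.105]
turn 0.0005 j6 -0.608
```

```bash
python3 -m crank '{"travel":[[0.04,-0.065,0.8],[0.04,-0.065,1.7],[0.04,-0.065,2.6],[0.04,-0.065,3.5],[0.04,-0.065,3.9]],"turn":[0,0,0,0,0]}' >/dev/null
python3 -m crank '{"travel":[[0,0,0.1],[0,0,0.2],[0,0,0.2]],"turn":[0,0,0]}'
python3 -m crank '{"travel":[[0,0,0],[0,0,0],[0,0,0],[0,0,0],[0,0,0]],"turn":[0,0,0,0,0]}' 10 60
python3 -m crank '{"travel":[[0,0,0],[0,0,0],[0,0,0],[0,0,0]],"turn":[0,0,0,0]}'
python3 -c "
from h import *
go([.469,-.3065,.078],np.radians(83.6)); print(get_state()['wrist_force'])"
```

```text
clock: 34.07
tcp_pos: [0.4688, -0.3094, 0.0785]
orientation: [0.001, 0.056, 0.998, -0.0]
wrist_force: [-0.2, 0.0, 0.6]
finger_gap: 0.0599
clock: 34.48
tcp_pos: [0.4688, -0.3103, 0.079]
orientation: [0.001, 0.057, 0.998, -0.001]
wrist_force: [-1.2, 0.8, 5.5]
finger_gap: 0.0184
clock: 34.82
tcp_pos: [0.4688, -0.3103, 0.079]
orientation: [0.001, 0.057, 0.998, -0.001]
wrist_force: [-0.1, 1.2, 5.9]
finger_gap: 0.0189
tcp [ 0.4688 -0.3103  0.079 ] yaw_y 83.48 travel [0.006 0.095 0.025]
turn -0.0021 j6 -0.614
[-0.0717791  1.195395   5.8812823]
```

```bash
python3 -m crank '{"travel":[[0,0,-0.4],[0,0,-0.9],[0,0,-1.5],[0,0,-2.1],[0,0,-2.5]],"turn":[0,0,0,0,0]}'
python3 -m crank '{"travel":[[0,0.7,0],[0,1.6,0],[0,2.5,0],[0,3.4,0],[0,4.3,0]],"turn":[0,0,0,0,0]}'
python3 -c "
from h import *
go([.4372,-.0512,.135],np.radians(83.6))"
```

```text
clock: 35.23
tcp_pos: [0.4683, -0.3101, 0.1799]
orientation: [0.001, 0.057, 0.998, -0.001]
wrist_force: [0.8, -0.1, -0.6]
finger_gap: 0.0184
clock: 35.65
tcp_pos: [0.4872, -0.1375, 0.1777]
orientation: [-0.0, 0.057, 0.998, 0.0]
wrist_force: [-0.1, 0.3, -1.0]
finger_gap: 0.0186
tcp [ 0.4872 -0.1375  0.1777] yaw_y 83.42 travel [1.489 2.    1.067]
turn -0.0031 j6 -0.319
```

```bash
python3 -m crank '{"travel":[[0.5,0.7,0],[1,1.4,0],[1.49,2,0],[1.49,2,0.5],[1.49,2,1]],"turn":[0,0,0,0,0]}' >/dev/null
python3 -m crank '{"travel":[[0,0,0],[0,0,0],[0,0,0]],"turn":[0,0,0]}'
python3 -c "
from h import *
r=read_camera('wrist'); np.savez('w18.npz',**r); s=get_state()
print(s['tcp_pos'],proj(r,s['tcp_pos']-[0,0,.0715]),proj(r,[.4372,-.0512,.036]))
im=r['image'][:,:,::-1]; u,v=proj(r,[.4372,-.0512,.04]).astype(int)
c=im[v-90:v+90,u-120:u+120]; print('crop origin',u-120,v-90); cv2.imwrite('pics/w18c.png',cv2.resize(cv2.convertScaleAbs(c,alpha=1.7),None,fx=3,fy=3,interpolation=cv2.INTER_CUBIC))"
```

```text
clock: 36.32
tcp_pos: [0.4378, -0.0529, 0.1384]
orientation: [0.0, 0.057, 0.998, -0.0]
wrist_force: [0.5, 0.7, -1.1]
finger_gap: 0.0189
[ 0.43820001 -0.05308825  0.13866314] [283.18517352 222.36860834] [285.47882869 206.89339004]
crop origin 165 118
```

View pics/w18c.png

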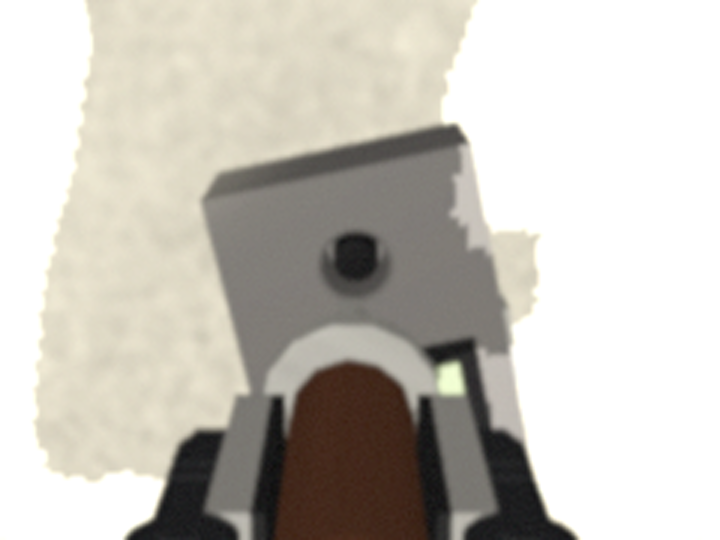

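The hole is at full-image pixel (283,205), the collar centre near (281.5,253), and the handle is vertical. The collar hides the point, so I'm computing the offset.

```bash
python3 -c "
from h import *
r=dict(np.load('w18.npz')); s=get_state()
M=r['R']; 
c0=proj(r,[*(s['tcp_pos'][:2]),.1185]); print('tcp at collar height px',c0)
# collar ellipse: front-edge point expected at tool +x 15mm
T=rot()[:2,0]; e=proj(r,[*(s['tcp_pos'][:2]+.015*T),.1185]); print('expected near edge px',e,'seen (281.5,225)'); 
n=px(r,281.5,225.3,.1185); print('edge world',n,'axis xy',n[:2]-.015*T)
b=px(r,283,205,.036); print('hole',b); b2=px(r,283,203.5,.031); print('btn',b2)
h=b[:2]; a=n[:2]-.015*T; d=np.array([*(h-a),0]); print('shift tool units',rot().T@d/.04)
go([*h,.1],np.radians(83.6))"
```

```text
tcp at collar height px [283.66645808 255.45423674]
expected near edge px [283.69567866 226.26475344] seen (281.5,225)
edge world [ 0.42269729 -0.05235806  0.1185    ] axis xy [ 0.43759922 -0.05407038]
hole [ 0.43561989 -0.05278152  0.036     ]
btn [ 0.43588936 -0.05279187  0.031     ]
shift tool units [ 5.28379519e-02  2.63622202e-02 -7.32524086e-05]
tcp [ 0.4382 -0.0531  0.1387] yaw_y 83.45 travel [0.066 0.    0.966]
turn -0.0027 j6 -0.188
```

```bash
python3 -m crank '{"travel":[[0.04,0.03,0.2],[0.04,0.03,0.45],[0.04,0.03,0.65],[0.04,0.03,0.78],[0.04,0.03,0.8]],"turn":[0,0,0,0,0]}'
python3 -m crank '{"travel":[[0,0,0.04],[0,0,0.08],[0,0,0.08]],"turn":[0,0,0]}'
python3 -m crank '{"travel":[[0,0,0.05],[0,0,0.1],[0,0,0.1]],"turn":[0,0,0]}'
python3 -m crank '{"travel":[[0,0,0.05],[0,0,0.1],[0,0,0.1]],"turn":[0,0,0]}'
```

```text
clock: 36.78
tcp_pos: [0.4353, -0.0511, 0.1046]
orientation: [-0.001, 0.057, 0.998, 0.0]
wrist_force: [-0.7, -0.0, -1.0]
finger_gap: 0.0184
clock: 37.03
tcp_pos: [0.4362, -0.0513, 0.1026]
orientation: [0.0, 0.057, 0.998, -0.0]
wrist_force: [-0.9, -0.1, 1.6]
finger_gap: 0.0183
clock: 37.28
tcp_pos: [0.4364, -0.0513, 0.0988]
orientation: [0.001, 0.057, 0.998, -0.0]
wrist_force: [-1.6, -0.7, 3.9]
finger_gap: 0.0184
clock: 37.53
tcp_pos: [0.4377, -0.0516, 0.0978]
orientation: [0.002, 0.057, 0.998, -0.0]
wrist_force: [-6.5, 1.7, 27.6]
finger_gap: 0.0186
```

The spring compresses and bottoms out at TCP 0.0978 with 28 N. Easing slightly and holding.

```bash
python3 -m crank '{"travel":[[0,0,-0.03],[0,0,-0.03],[0,0,-0.03],[0,0,-0.03],[0,0,-0.03]],"turn":[0,0,0,0,0]}'
python3 -m crank '{"travel":[[0,0,0],[0,0,0],[0,0,0],[0,0,0]],"turn":[0,0,0,0]}'
python3 -m crank '{"travel":[[0,0,-0.1],[0,0,-0.3],[0,0,-0.7],[0,0,-1.3],[0,0,-2]],"turn":[0,0,0,0,0]}'
python3 -m crank '{"travel":[[0,0,-0.1],[0,0,-0.1],[0,0,-0.1]],"turn":[0,0,0]}'
python3 -c "
from h import *
r=read_camera('wrist'); np.savez('w19.npz',**r); im=r['image'].astype(int); g=im.sum(2)/3
print('hole'); blobs(r,g<55,230,330,120,235,.036)
T=rot()[:2,0]; s=get_state(); print(s['tcp_pos'],'expected collar edge row',proj(r,[*(s['tcp_pos'][:2]+.015*T),s['tcp_pos'][2]-.0205])); print(im[200:260:3,282].sum(1)//3)
go([.4688,-.3095,.19],np.radians(83.5))"
```

```text
clock: 37.95
tcp_pos: [0.4372, -0.0515, 0.0982]
orientation: [0.002, 0.057, 0.998, -0.0]
wrist_force: [-4.6, 0.9, 20.6]
finger_gap: 0.0186
clock: 38.28
tcp_pos: [0.4372, -0.0515, 0.0982]
orientation: [0.002, 0.057, 0.998, -0.0]
wrist_force: [-5.3, 1.2, 20.3]
finger_gap: 0.0188
clock: 38.7
tcp_pos: [0.4345, -0.0507, 0.1754]
orientation: [-0.002, 0.057, 0.998, 0.001]
wrist_force: [0.5, 0.5, -0.8]
finger_gap: 0.0186
clock: 38.95
tcp_pos: [0.4358, -0.0511, 0.1793]
orientation: [-0.0, 0.057, 0.998, 0.0]
wrist_force: [-1.8, 0.1, -1.0]
finger_gap: 0.0187
hole
blob [261 157  51  13 213] 286.8 162.8 [ 0.4105 -0.0452  0.036 ]
blob [272 186  19  19 273] 280.9 195.1 [ 0.4364 -0.0528  0.036 ]
blob [287 216  32  19 218] 305.6 222.8 [ 0.4624 -0.0351  0.036 ]
[ 0.43526307 -0.05095491  0.17864399] expected collar edge row [284.17674573 223.45324384]
[ 35  46  68  70  71  70  69  68  68 101 107 108 103  38  25  25  26  25
  25  25]
tcp [ 0.4353 -0.051   0.1786] yaw_y 83.48 travel [-1.566 -6.327 -0.289]
turn -0.0003 j6 -0.186
```

The button hole is where it was (counter undisturbed), the button spring released. Returning the stylus to the stand.

```bash
python3 -m crank '{"travel":[[-0.2,-1,0],[-0.5,-2,0],[-0.8,-3,0],[-1.1,-4,0],[-1.3,-5,0]],"turn":[0,0,0,0,0]}' >/dev/null
python3 -m crank '{"travel":[[-0.2,-1,0],[-0.27,-1.33,0],[-0.27,-1.33,0],[-0.27,-1.33,0],[-0.27,-1.33,0]],"turn":[0,0,0,0,0]}'
python3 -m crank '{"travel":[[0,0,0],[0,0,0]],"turn":[0,0]}'
python3 -c "
from h import *
r=read_camera('wrist'); np.savez('w20.npz',**r); cv2.imwrite('pics/w20.png',cv2.convertScaleAbs(r['image'][:,:,::-1],alpha=1.4))
h=cv2.cvtColor(r['image'],cv2.COLOR_RGB2HSV); print(browns(r,.052,200).shape)
print([proj(r,[.4688+dx,-.308+dy,.052]).round(1).tolist() for dx in(-.028,.028) for dy in(-.028,.028)])
go([.4686,-.310,.080],np.radians(83.5))"
```

```text
clock: 39.83
tcp_pos: [0.4688, -0.3082, 0.1784]
orientation: [-0.001, 0.057, 0.998, 0.001]
wrist_force: [0.5, -0.4, -0.6]
finger_gap: 0.0188
clock: 40.0
tcp_pos: [0.4696, -0.3082, 0.1797]
orientation: [-0.0, 0.056, 0.998, 0.0]
wrist_force: [-0.4, 0.0, -1.3]
finger_gap: 0.0185
[ 245  155   76   79 4917] [282.5 192.3] [ 0.4641 -0.308   0.052 ]
[ 255  299   54   47 1955] [281.4 322.2] [ 0.5774 -0.3217  0.052 ]
(420, 560)
[[242.2, 166.5], [316.0, 158.2], [252.1, 235.8], [322.2, 228.3]]
tcp [ 0.4697 -0.3085  0.1798] yaw_y 83.58 travel [ 0.022 -0.042  2.496]
turn 0.0014 j6 -0.612
```

```bash
python3 -m crank '{"travel":[[0.02,-0.04,0.4],[0.02,-0.04,0.8],[0.02,-0.04,1.1],[0.02,-0.04,1.3],[0.02,-0.04,1.4]],"turn":[0,0,0,0,0]}'
python3 -m crank '{"travel":[[0,0,0.1],[0,0,0.2],[0,0,0.3],[0,0,0.4],[0,0,0.5]],"turn":[0,0,0,0,0]}'
python3 -m crank '{"travel":[[0,0,0.1],[0,0,0.2],[0,0,0.3],[0,0,0.4],[0,0,0.5]],"turn":[0,0,0,0,0]}'
python3 -m crank '{"travel":[[0,0,0.03],[0,0,0.06],[0,0,0.06]],"turn":[0,0,0]}'
python3 -c "
from h import *
print(get_state()['wrist_force']); go([.4686,-.310,.0785],np.radians(83.5))"
```

```text
clock: 40.47
tcp_pos: [0.4683, -0.3103, 0.1227]
orientation: [-0.001, 0.056, 0.998, 0.001]
wrist_force: [0.1, -0.1, -0.5]
finger_gap: 0.0183
clock: 40.88
tcp_pos: [0.4688, -0.3116, 0.1037]
orientation: [0.0, 0.057, 0.998, -0.0]
wrist_force: [-0.1, 0.3, -1.7]
finger_gap: 0.0187
clock: 41.3
tcp_pos: [0.4686, -0.3112, 0.0832]
orientation: [-0.0, 0.057, 0.998, 0.0]
wrist_force: [0.3, 1.7, 0.2]
finger_gap: 0.0189
clock: 41.55
tcp_pos: [0.4685, -0.3112, 0.0809]
orientation: [-0.0, 0.057, 0.998, 0.0]
wrist_force: [0.6, 0.7, -1.2]
finger_gap: 0.0188
[ 0.61768058  0.65171802 -1.22957789]
tcp [ 0.4685 -0.3112  0.0809] yaw_y 83.48 travel [0.    0.029 0.06 ]
turn -0.0003 j6 -0.615
```

```bash
python3 -m crank '{"travel":[[0,0.02,0.03],[0,0.02,0.06],[0,0.02,0.06]],"turn":[0,0,0]}'
python3 -m crank '{"travel":[[0,0,0.03],[0,0,0.05],[0,0,0.05]],"turn":[0,0,0]}'
```

```text
clock: 41.8
tcp_pos: [0.4689, -0.3109, 0.0791]
orientation: [0.0, 0.057, 0.998, -0.0]
wrist_force: [0.3, 0.4, -0.2]
finger_gap: 0.0184
clock: 42.05
tcp_pos: [0.469, -0.3109, 0.0789]
orientation: [0.001, 0.057, 0.998, -0.001]
wrist_force: [-3.5, 3.4, 12.3]
finger_gap: 0.0186
```

The collar seats at TCP 0.079, the same height as when it was picked. Releasing and retreating.

```bash
python3 -m crank '{"travel":[[0,0,-0.04],[0,0,-0.04]],"turn":[0,0]}'
python3 -m crank '{"travel":[[0,0,0],[0,0,0],[0,0,0],[0,0,0],[0,0,0]],"turn":[0,0,0,0,0]}' 60
python3 -m crank '{"travel":[[0,0,-0.5],[0,0,-1.3],[0,0,-2.2],[0,0,-3.1],[0,0,-4]],"turn":[0,0,0,0,0]}'
python3 -m crank '{"travel":[[1,0,-0.4],[1.5,0.5,-0.6],[1.5,1,-0.6],[1.5,1,-0.6]],"turn":[0,0,0,0]}'
python3 -c "
from h import *
r=read_camera('wrist'); np.savez('w21.npz',**r); im=r['image'].astype(int); g=im.sum(2)/3
cv2.imwrite('pics/w21.png',cv2.convertScaleAbs(r['image'][:,:,::-1],alpha=1.4))
u,v=proj(r,[.469,-.308,.09]); u,v=int(u),int(v)
print('expected top',proj(r,[.469,-.308,.117]).round(1),'base of handle',proj(r,[.469,-.308,.058]).round(1)); blobs(r,g<50,max(u-70,0),u+70,max(v-70,0),v+70,.1,60)
t=read_camera('top'); a=t['image'].astype(int); h0=cv2.imread('pics/top0.png')[:,:,::-1].astype(int)
d=(abs(a-h0).sum(2)>90).astype(np.uint8); d=cv2.morphologyEx(d,cv2.MORPH_OPEN,np.ones((2,2),np.uint8)); n,l,s,c=cv2.connectedComponentsWithStats(d)
print([ (s[i].tolist()) for i in range(1,n) if s[i,4]>12])
ht=cv2.cvtColor(t['image'],cv2.COLOR_RGB2HSV); print('handle bar world (front panel y~.2)')
cv2.imwrite('pics/topend.png',t['image'][:,:,::-1])"
```

```text
clock: 42.22
tcp_pos: [0.469, -0.311, 0.0791]
orientation: [0.001, 0.057, 0.998, -0.0]
wrist_force: [1.1, -0.6, -0.1]
finger_gap: 0.0187
clock: 42.63
tcp_pos: [0.4687, -0.3105, 0.0782]
orientation: [-0.0, 0.057, 0.998, 0.0]
wrist_force: [0.4, 0.8, 0.8]
finger_gap: 0.0604
clock: 43.05
tcp_pos: [0.4684, -0.3103, 0.2399]
orientation: [-0.0, 0.057, 0.998, 0.0]
wrist_force: [0.7, -0.6, -1.1]
finger_gap: 0.0596
clock: 43.38
tcp_pos: [0.4129, -0.2618, 0.2639]
orientation: [0.001, 0.057, 0.998, 0.0]
wrist_force: [0.7, 0.6, -0.6]
finger_gap: 0.0603
expected top [237.4 261. ] base of handle [244.1 237.1]
blob [221 198  51  14 525] 248.2 204.4 [ 0.4238 -0.2937  0.1   ]
blob [224 231  25  38 699] 236.4 249.8 [ 0.4653 -0.3104  0.1   ]
blob [ 170  256   40   63 1443] 194.3 293.8 [ 0.5051 -0.3566  0.1   ]
blob [170 268  12  20 112] 173.9 275.1 [ 0.4837 -0.372   0.1   ]
[[297, 186, 6, 9, 42], [305, 187, 5, 9, 32], [327, 190, 5, 4, 18], [334, 191, 6, 9, 38], [326, 195, 6, 4, 22], [355, 194, 7, 9, 40], [365, 195, 5, 4, 17], [364, 200, 4, 4, 15], [313, 200, 144, 220, 2258], [177, 202, 88, 11, 398], [172, 204, 4, 4, 16], [166, 208, 6, 4, 16], [167, 208, 102, 58, 1581], [183, 214, 11, 8, 51], [394, 220, 27, 34, 208], [379, 235, 15, 10, 102], [337, 241, 12, 7, 40], [186, 240, 202, 137, 6251], [381, 248, 10, 6, 36], [204, 259, 5, 5, 16], [202, 265, 11, 2, 22], [84, 326, 101, 68, 2935], [189, 354, 7, 8, 24], [5, 356, 103, 64, 3019], [233, 363, 84, 56, 2095], [210, 374, 5, 8, 28], [219, 383, 11, 9, 41], [184, 395, 34, 19, 202], [0, 396, 17, 16, 158], [258, 401, 45, 19, 654], [0, 415, 4, 5, 14]]
handle bar world (front panel y~.2)
```

```bash
python3 -c "
from h import *
r=dict(np.load('w15.npz')); print('handle',px(r,282,247,.077),'panel/cab line',px(r,282,297,.099))
import cv2
w=dict(np.load('w13.npz')); print('open: handle',px(w,180,49,.077),'panel inner edge',px(w,180,113,.099))
print(get_state()['qvel'].round(3)); hand_in()"
```

```text
handle [0.54202121 0.20595922 0.077     ] panel/cab line [0.5864949  0.20836871 0.099     ]
open: handle [0.41563262 0.19821563 0.077     ] panel inner edge [0.46323107 0.203326   0.099     ]
[-0.009  0.027  0.013 -0.007 -0.003 -0.001]
the job is handed in; nothing more can be done
```

All four packs are in the drawer, the drawer is pushed home, the zero button was pressed, and the stylus is back in its stand. The job was handed in at about 43 s on the robot's clock, well inside the 208 s limit.

**Packs:** I lifted the three hanging packs off their pegs and picked up the loose one, standing them all in a row in the drawer. Pictures showed three of them upright in the drawer and the fourth held upright just before I set it down. I did not view a picture after releasing the fourth.

**Drawer:** It slid at 1–2 N, then met a hard stop with force rising to 25 N. The handle ended at x = 0.542 m, and the picture shows the front flush against the cabinet.

**Button:** The spring compressed and bottomed out, and I held it down at about 20 N for roughly 0.75 s. Afterwards the hole was still at the same place, so the counter did not shift.

**Stylus:** Its collar seated at the same height as when I picked it up (0.079 m). The final wrist image shows it upright to within a few millimetres.

**What went wrong or was less certain:**
- While placing the first pack, the reading was about 30 N, I think from the finger linkage touching the drawer's side wall. That is under the 40 N limit, and I gripped the rest higher to avoid it.
- The stylus may have slipped 1–3 mm in the grip while pressing; it still seated properly.
- The final before-and-after comparison of the top view was muddied by the arm and its shadow. It showed no change where I looked at the bystander objects.

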